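# Balance the loaded paint carrier and mark its lifting point

## Task

Find where this paint carrier balances, so that its handle can be fitted there: stand every paint jar on the table upright in a single file on the blue bay of the wooden board, then slide the loaded board by its steel grip tab along its knife-edge stand, without lifting it off, until it stays level by itself when let go. Then mark that point by setting the red clip astride the board directly over the knife edge, leaving the board level and balanced with all jars standing, and the other things on the table where they are.

Things in the scene. Friction and masses are not known exactly. Their poses are not given: they have to be found in the camera images.
- stand: knife-edge stand fixed to the table: plywood base 90 x 360 x 12 mm, a steel knife edge across its middle; 80 mm to either side along y a pair of grey upright cheeks, 58 mm apart inside, tops 10 mm higher than the edge, that keep the board in line; 165 mm to either side a grey rest bar 10 mm lower than the edge. Origin: centre of underside; y: the way the board lies and slides.
- edge (a point): middle of the top of the knife edge, 60 mm above the table; axes as the stand's. The edge runs 64 mm along x; its blunt top is flat, 10 mm wide in y.
- board: loose wooden carrying board on the stand, lying along the stand's y: 50 mm wide (x), 485 mm long (y -235 to +250 mm), 12 mm thick (z 0 to 12 mm), 370 g with its tail weight. Origin on its underside at mid-width, z up. Unloaded it balances at y = -94 mm. Unbalanced, it tips about 3.5 degrees on to a rest bar. It starts tipped to the bay end, y about -117 mm over the edge.
- bay (a point): centre of the blue-painted bay on the board's top face, at board (0, 147, 12) mm; the bay is as wide as the board and runs 98 mm either way along its y. Axes as the board's.
- tab (a point): middle of the board's grip tab, at board (0, -205, 48) mm: 14 mm (x) by 20 mm (y), 34 mm tall (board z 28 to 62 mm), on a steel tail weight 46 mm (x) by 20 mm (y) whose top is at board z 28 mm. Grip it across x.
- clip: red marking clip, an inverted U to sit astride the board, 30 g: bridge 70 (x) by 20 (y) by 6 mm, two legs, 40 mm long in y, 9 mm down, 56 mm apart inside, grip tab on top 14 (x) by 20 (y) mm, 6 to 38 mm above the origin. Origin: centre of the bridge's underside (9 mm above the table on its legs; on the board's top face, 12 mm above the board's origin, when astride); z up, x across the board.
- jar_yellow: yellow paint jar with a black lid, closed, upright round cylinder, 40 mm diameter, 45 mm high, about 85 g but truly 51 to 119 g; starts upright on the table near the robot; may be absent. Origin: centre of its underside, z up.
- jar_green: green paint jar with a black lid, closed, upright round cylinder, 40 mm diameter, 45 mm high, about 85 g but truly 51 to 119 g; starts upright on the table near the robot; may be absent. Origin: centre of its underside, z up.
- jar_orange: orange paint jar with a black lid, closed, upright round cylinder, 40 mm diameter, 45 mm high, about 85 g but truly 51 to 119 g; starts upright on the table near the robot; may be absent. Origin: centre of its underside, z up.
- jar_white: white paint jar with a black lid, closed, upright round cylinder, 40 mm diameter, 45 mm high, about 85 g but truly 51 to 119 g; starts upright on the table near the robot; may be absent. Origin: centre of its underside, z up.
- glue_stick: bystander: blue glue stick, 26 mm diameter, 70 mm high, upright among the jars; origin at its underside
- tape: bystander: roll of tape lying flat, 100 mm across, 24 mm high; origin at its underside
- bottle_teal: bystander: teal bottle, 52 mm diameter, 160 mm high; origin at its underside
- bottle_red: bystander: red bottle, 52 mm diameter, 150 mm high; origin at its underside
- brush: bystander: paint brush lying down, 200 mm long
- canvas_small: bystander: small painted canvas lying flat, 100 x 100 x 14 mm; origin at its underside
Things that resemble listed ones, but are neither listed nor needed, are in the scene too. What is shaped like the clip but pink or turquoise is not meant. What is shaped like the jar_white but purple is not meant.

How it is judged (in metres and radians):
On the way, in this order (a step that is already met when the one before it is completed fails the run):
1. all jars stand upright on the board's blue bay, let go (y of jar_yellow in the frame of board between 0.06 and 0.232 m and x of jar_yellow in the frame of board between -0.018 and 0.018 m and z of jar_yellow in the frame of board between 0.006 and 0.018 m and angle between each of jar_yellow, jar_green, jar_orange, jar_white's own z axis and vertical below 0.15 rad and linear speed of each of jar_yellow, jar_green, jar_orange, jar_white below 0.06 m/s and contact force between each of jar_yellow, jar_green, jar_orange, jar_white and the fingers below 0.05 N and y of jar_green in the frame of board between 0.06 and 0.232 m and x of jar_green in the frame of board between -0.018 and 0.018 m and z of jar_green in the frame of board between 0.006 and 0.018 m and y of jar_orange in the frame of board between 0.06 and 0.232 m and x of jar_orange in the frame of board between -0.018 and 0.018 m and z of jar_orange in the frame of board between 0.006 and 0.018 m and y of jar_white in the frame of board between 0.06 and 0.232 m and x of jar_white in the frame of board between -0.018 and 0.018 m and z of jar_white in the frame of board between 0.006 and 0.018 m), for 0.2 s.
2. the loaded board, let go, stays level on the knife edge with the jars standing on it (all of step 1 and angle between board's own z axis and vertical below 0.035 rad and linear speed of board below 0.03 m/s and contact force between board and the fingers below 0.05 N and contact force between board and the arm below 0.05 N and z of board in the frame of edge between -0.012 and 0.012 m), for 1 s.
At the end, for the whole second after the job is handed in: Every jar stands upright on the bay (axis 60 to 232 mm along the board's y, within 18 mm of its midline); the board rests on the knife edge, let go, level within 2 degrees, at rest; the clip sits astride the board, down on its top face, within 8 mm of the edge's middle line (all of step 2 and y of clip in the frame of edge between -0.008 and 0.008 m and z of clip in the frame of board between 0.008 and 0.016 m and x of clip in the frame of board between -0.008 and 0.008 m and angle between the x axis of clip and the x axis of board, either way round below 0.2 rad and angle between clip's own z axis and vertical below 0.1 rad and linear speed of clip below 0.03 m/s); the robot touches nothing.
It fails at once if a bystander is moved more than 30 mm (distance of any of glue_stick, tape, bottle_teal, bottle_red, brush, canvas_small from where it was at the start of the episode above 0.03 m).
It fails at once if the board is lifted off its stand (z of board in the frame of edge above 0.035 m).
Of jar_yellow, jar_green, jar_orange, jar_white only 3 to 4 are there at a start; the rules pass over those that are not, and their reading is None.
At some moment in a run one of clip may be knocked a few centimetres aside while the robot is not near it.
Once in a run the grip may slacken for a moment while it holds something.
It also fails if it takes over 210 s, if anything falls off the work surface, if the arm or the gripper's body presses on something with over 40 N, if the wrist force passes 120 N, or if a joint passes its speed limit or range.

## Robot

A 6-joint arm with a two-finger parallel gripper is mounted at the origin on the work surface. World frame = base frame: x ahead of the robot, y to its left, z up, the work surface at z = 0. Lengths are in mm, angles in rad, forces in N, time in s.
With the tool pointing down it reaches from about 350 to 775 mm from the base axis. Payload 5.5 kg.
Tool frame: the origin (TCP) lies at the very end of the fingers, on their centre line; the grasp point (between the pads) lies 19 mm behind it; z points along the fingers, y is the line along which they close (so a half turn about z gives the same grasp; the last joint's range is limited). The gripper opens to 85 mm and grips with 20 to 120 N. Pads are 22 mm wide; open, the fingers measure 114 mm over their backs; the gripper's body (76 mm by 85 mm) begins 54 mm behind the grasp point. The pads swing forward as they close: fully open they stand 13 mm farther back than shut.
Start: joints at [1.157, 0.313, 0.046, 1.304, 0, 1.431], TCP at [155.499, 553.617, 231.323] pointing down, gripper open.
Joint ranges: [-2.76, 2.76], [-0.86, 1.69], [-1.03, 1.26], [-2.2, 2.34], [-1.47, 1.5], [-3.14, 3.14]. Speed limits (rad/s): [2.57, 2.57, 3.14, 3.14, 3.14, 3.14].

## Interface

Orientations are given as a rotation vector (axis times angle).
In Python, from rig import arm gives the robot as it stands.
- The arm moves only by the tool drive_tool, never from a script. Its argument "increments" is one flat list of numbers, 6 for each row, row after row: the shift along the tool's x, y, z normalised to -1 to 1, where 1 is 0.3 m, then the turn, a rotation vector about the tool's x, y, z normalised to -1 to 1, where 1 is pi rad. A call has 1 to 20 rows; each row is the pose to reach, as a shift and turn from the pose commanded when the call began, along the tool's axes at that moment, turning the shorter way round; what a row does not reach only later rows make up. A row lasts 1/12 s, in which the tool goes at most 41.7 mm and 7.16 degrees, less where a joint would pass 70% of its speed; a pose out of reach is approached as far as the arm can. A call with a number of a shift or a turn outside -1 to 1 is refused whole. A call with a gripper value outside its range is refused whole. "grip" is the opening in per cent of the stroke, from 0 (shut) to 100 (fully open), set as the call begins (left out, the last holds). The fingers move at their own pace and stop on an object; the grip force is fixed at half the most. Time passes only in rows, so rows that repeat a pose let the fingers close. It gives the time, the measured TCP pose, the force, the opening and the grip force at its end, in the units of the state.
- arm.read_state(): the state, without advancing time (a new reading comes with each control period).
- arm.capture(name): name is "scene" or "top" or "wrist"; returns (picture, depth): 384x512x3 uint8, red, green, blue; 384x512 float32, mm along the optical axis (not along the pixel's ray), 0 where there is no reading.
- arm.calibration(name): a dict with "mtx" (3x3 intrinsics, pixels), "T" (4x4, takes a point from camera to world coordinates); the wrist camera has in their place "hand_eye" (4x4, takes a point from camera to tool coordinates, whose origin is the TCP and whose axes are the flange's). Camera axes: x right, y down, z forward; pixel columns grow to the right and rows downward; lengths in mm; the calibration is good to about 2 mm. A picture is of the moment at which its call begins: read the wrist's pose just before it. calibration takes no time and is no camera call.
- arm.close_job(): hands the job in; it is judged then, once.
The state is a dict: "time": time; "joint_positions": joint angles; "dq": joint speeds; "joint_torque": joint torques, N m; "eef_pos": TCP position; "orientation": TCP orientation; "force": force on the tool from outside, world axes, zero at the start; "ft_torque": the same for the moment, N m; "opening": finger opening in mm; "grip_force": force on a finger pad.
Only numpy, scipy, OpenCV 4.12 (cv2) and the standard library are available. Lean on these libraries where they do the work, as an engineer would, in place of code of your own. Each camera call takes 0.05 s, during which the arm holds its last target. There are 200 camera calls.

## Working session

There is one attempt and no reset: what is moved stays moved. The work goes in short steps, Python scripts to look and compute and a tool call to move; the robot and the scene stay as the last step left them, time stands still between calls to the robot, and variables do not carry over. Pictures are saved under pics/ and viewed, at most 14 in all, crops included, and the job is handed in when it is done.

Besides the shell and the picture viewer there is one more tool, called after ">>>" as a command line: name --argument value ..., lists and objects as JSON in quotes. drive_tool: Moves the arm, as the interface text tells. Its arguments: {"type":"object","properties":{"increments":{"type":"array"},"grip":{"type":"number"}},"required":["increments"]}

```bash
mkdir -p pics; cat > h.py <<'E'
import numpy as np, cv2
from rig import arm
from scipy.spatial.transform import Rotation as R
def cap(n):
    s=arm.read_state(); p,d=arm.capture(n); c=arm.calibration(n)
    if 'T' in c: T=np.array(c['T'])
    else:
        W=np.eye(4); W[:3,:3]=R.from_rotvec(s['orientation']).as_matrix(); W[:3,3]=s['eef_pos']
        T=W@np.array(c['hand_eye'])
    return p,d,np.array(c['mtx']),T
def cloud(d,K,T):
    v,u=np.mgrid[:d.shape[0],:d.shape[1]]
    P=np.stack([(u-K[0,2])/K[0,0]*d,(v-K[1,2])/K[1,1]*d,d],-1)
    W=P@T[:3,:3].T+T[:3,3]; W[d<=0]=np.nan
    return W
def save(n,p): cv2.imwrite('pics/'+n,cv2.cvtColor(p,cv2.COLOR_RGB2BGR))
E
python3 - <<'E'
from h import *
s=arm.read_state(); print(s)
for n in('top','scene'):
    p,d,K,T=cap(n); save(n+'0.png',p); np.savez(n+'0.npz',p=p,W=cloud(d,K,T)); print(n,T.round(3).tolist(),K[0,0])
print(np.array(arm.calibration('wrist')['hand_eye']).round(3).tolist())
print(R.from_rotvec(s['orientation']).as_matrix().round(3))
E
```

```text
{'time': 0.0, 'joint_positions': array([ 1.15742668e+00,  3.14034799e-01,  4.49715728e-02,  1.30362945e+00,
       -1.18024693e-05,  1.43118684e+00]), 'dq': array([ 1.02136031e-03,  8.73181300e-05,  5.66451700e-04, -9.60984290e-04,
        7.60316249e-04,  2.45201881e-03]), 'joint_torque': array([-8.36770305e-04, -4.80623996e+01,  2.98533332e+01,  1.95038854e-02,
       -3.67490766e-04, -8.04715398e-06]), 'eef_pos': array([155.25699476, 553.09423476, 230.38630118]), 'orientation': array([-4.28610598e-01, -3.11170502e+00,  2.87023839e-03]), 'force': array([ 0.79051523,  0.3999598 , -0.18127553]), 'ft_torque': array([-0.04214864,  0.00604469,  0.04267511]), 'grip_force': 0.0, 'opening': 85.64012074475339}
top [[-0.025, -0.987, 0.156, 372.515], [-1.0, 0.027, 0.013, 67.455], [-0.017, -0.155, -0.988, 1138.573], [0.0, 0.0, 0.0, 1.0]] 355.4963925766462
scene [[0.77, 0.402, -0.495, 999.857], [0.638, -0.503, 0.583, -446.952], [-0.014, -0.765, -0.644, 706.389], [0.0, 0.0, 0.0, 1.0]] 349.01093884509993
[[0.0, -0.961, -0.276, 69.324], [1.0, 0.0, 0.001, -0.097], [-0.001, -0.276, 0.961, -142.66], [0.0, 0.0, 0.0, 1.0]]
[[-0.963  0.27  -0.001]
 [ 0.27   0.963 -0.002]
 [ 0.    -0.002 -1.   ]]
```

View pics/top0.png

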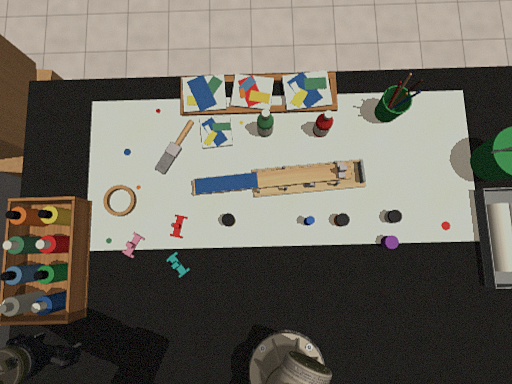

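View pics/scene0.png

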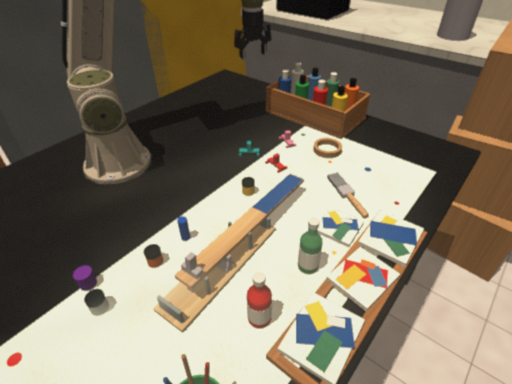

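The top view shows the board from (193,187) to (362,172), with the bay on the left and the tab at (342,168). Jar lids are at (228,220), (342,220) and (394,216). The purple decoy is at (391,242). The glue stick is at (309,220). The red clip is at (178,226), pink at (133,244) and turquoise at (178,264). I'll enlarge to confirm.

```bash
cat > m.py <<'E'
from h import *
z=np.load('top0.npz'); p,W=z['p'],z['W']
def med(u,v,r=2): 
    return np.nanmedian(W[v-r:v+r+1,u-r:u+r+1].reshape(-1,3),0).round(1)
for n,u,v in [('lidA',228,220),('lidB',342,220),('lidC',394,216),('purp',391,242),('glue',309,220),('clip',178,226),('tape',105,201),('tealb',265,115),('bayend',200,187),('tail',350,170),('tab',341,167)]: print(n,med(u,v))
# blobs
hs=cv2.cvtColor(p,cv2.COLOR_RGB2HSV).astype(int)
H=W[...,2]
def blob(n,m):
    k,l,st,c=cv2.connectedComponentsWithStats(m.astype(np.uint8))
    for i in range(1,k):
        if st[i,4]>25:
            q=W[l==i]; q=q[~np.isnan(q[:,0])]
            zt=np.percentile(q[:,2],90); 
            r=cv2.minAreaRect(q[:,:2].astype(np.float32))
            print(n,c[i].round(1),st[i,4],'mean',q.mean(0).round(1),'ztop',zt.round(1),'rect',np.round(r[0],1),np.round(r[1],1),round(r[2],1))
roi=np.zeros(H.shape,bool); roi[90:280,90:470]=1
blob('dark',roi&(H>35)&(H<60)&(hs[...,2]<70))
blob('red',roi&(hs[...,1]>180)&((hs[...,0]<6)|(hs[...,0]>174))&(H<70))
blob('bay',roi&(hs[...,1]>120)&(abs(hs[...,0]-110)<12)&(H>40)&(H<100))
c1=cv2.resize(p[140:280,120:420],None,fx=2.6,fy=2.6,interpolation=cv2.INTER_CUBIC); 
s=np.load('scene0.npz')['p']
c2=cv2.resize(s[130:330,60:310],None,fx=3,fy=3,interpolation=cv2.INTER_CUBIC)
save('c1.png',c2)
E
python3 m.py
```

```text
lidA [450.9 165.   47. ]
lidB [ 441.6 -183.7   45.1]
lidC [ 449.8 -343.2   44.8]
purp [ 371.6 -327.1   45.1]
glue [442.7 -79.7  69.6]
clip [436.7 319.3  45.8]
tape [523.1 558.2  23.6]
tealb [742.1  44.1 159.7]
bayend [554.7 250.2  52.6]
tail [ 596.1 -210.3   76.5]
tab [ 590.4 -173.8  125.1]
dark [388.2  96.6] 27 mean [ 833.  -356.    48.9] ztop 58.9 rect [ 833.4 -354.8] [ 4.4 26.7] 4.4
dark [382.7 114.2] 73 mean [ 775.2 -333.9   47.6] ztop 58.7 rect [ 779.7 -335.1] [70.3 23.5] 36.3
dark [394.  215.9] 134 mean [ 450.3 -343.3   44.4] ztop 47.5 rect [ 449.9 -343.7] [36.  37.1] 86.3
dark [227.8 219.6] 125 mean [452.2 165.8  45.9] ztop 48.5 rect [452.4 165.3] [37.2 33.9] 88.1
dark [341.9 219.4] 127 mean [ 443.6 -183.8   44.9] ztop 47.5 rect [ 443.4 -184. ] [36.4 33.7] 89.2
red [249.2  98.9] 67 mean [846.9  91.2  32.7] ztop 35.3 rect [848.3  91.5] [54.4 32.5] 34.3
red [177.3 225.9] 141 mean [438.4 327.   21.5] ztop 47.2 rect [439.1 327.9] [37.3 65.8] 76.5
red [445.1 225.2] 37 mean [ 419.5 -517.5    0.6] ztop 3.4 rect [ 419.7 -519. ] [21. 24.] 14.2
bay [225.4 182.6] 844 mean [565.9 170.9  56.8] ztop 61.8 rect [566.1 171.1] [ 45.  191.3] 4.6
bay [309.1 220.3] 56 mean [442.1 -80.3  66.8] ztop 71.7 rect [441.3 -81.5] [20.9 21.3] 0.6
```

View pics/c1.png

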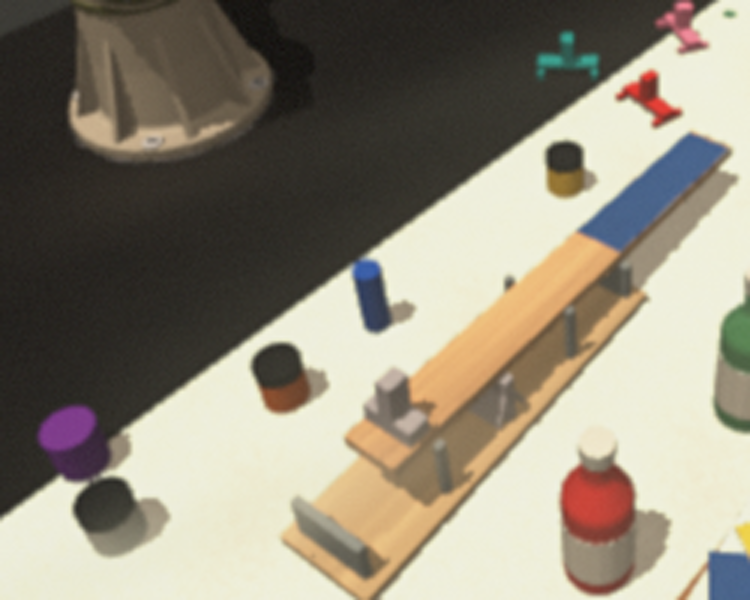

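Yellow (228,220), orange (342,220) and white (394,216) are the upright jars. Green is absent. Purple (391,242) is excluded. The red clip at (178,226) is the one meant, and the crop confirms its colour. I'll start with the yellow jar.

```bash
cat >> h.py <<'E'
def go(x,y,z,yaw=4.6,pitch=0):
    """normalised row taking the measured pose to world (x,y,z), tool down, tool y at yaw deg; pitch: turn about tool y, deg"""
    s=arm.read_state(); A=R.from_rotvec(s['orientation'])
    a=np.radians(yaw); ty=np.array([np.cos(a),np.sin(a),0]); tz=np.array([0,0,-1.]); tx=np.cross(ty,tz)
    B=R.from_matrix(np.stack([tx,ty,tz],1))*R.from_euler('y',pitch,degrees=True)
    t=A.inv().apply(np.array([x,y,z])-s['eef_pos'])/300; r=(A.inv()*B).as_rotvec()/np.pi
    print('row',np.round(np.r_[t,r],4).tolist(),'dist',round(np.linalg.norm(t)*300,1),'deg',round(np.linalg.norm(r)*180,1))
E
python3 - <<'E'
from h import *
go(452,165.5,120)
z=np.load('top0.npz');p,W=z['p'],z['W']
hs=cv2.cvtColor(p,cv2.COLOR_RGB2HSV)
# board top: raised points, plane fit and midline; stand base at z~12
roi=np.zeros(p.shape[:2],bool); roi[155:200,185:370]=1
m=roi&(W[...,2]>48)&(W[...,2]<84)
q=W[m]; c=np.array([587,-92.]); a=np.radians(4.6); ey=np.array([-np.sin(a),np.cos(a)]); ex=np.array([np.cos(a),np.sin(a)])
u=(q[:,:2]-c)@ex; v=(q[:,:2]-c)@ey
for lo in range(-120,380,40):
    k=(v>lo)&(v<lo+40)&(abs(u)<45)
    if k.sum()>5: print(lo+20,'u',np.percentile(u[k],[3,50,97]).round(1),'z',np.median(q[k,2]).round(1))
print('v ends',v.min(),v.max())
m=roi&(abs(W[...,2]-12)<5); q=W[m]; u=(q[:,:2]-c)@ex; v=(q[:,:2]-c)@ey
print('base u',np.percentile(u,[2,98]),'v',np.percentile(v,[2,98]))
E
```

```text
row [-1.3016, -0.9761, 0.3697, -0.0005, 0.0003, 0.3873] dist 500.5 deg 69.7
-100 u [-32.1 -14.8  17.9] z 78.2
-60 u [-34.8  -7.4  18.5] z 75.5
-20 u [-30.4  -6.   18.8] z 73.0
20 u [-29.7  -6.3  19.2] z 71.0
60 u [-29.3  -5.   20.4] z 68.6
100 u [-28.8  -4.9  20.5] z 65.9
140 u [-27.9  -4.5  20.6] z 64.0
180 u [-29.9  -3.8  22.2] z 61.6
220 u [-26.7  -3.   20.4] z 59.3
260 u [-26.   -2.9  21.9] z 56.8
300 u [-26.4  -2.4  21.1] z 54.9
340 u [-25.4  -1.7  21.9] z 52.3
380 u [-24.3   0.4  23.3] z 51.0
v ends -169.3741823489932 365.18862193232417
base u [-50.12965941  39.25248873] v [-162.58937005  174.87473247]
```

>>> drive_tool --increments '[-0.65, -0.488, 0.1, 0, 0, 0.19, -0.65, -0.488, 0.1, 0, 0, 0.19, -0.65, -0.488, 0.1, 0, 0, 0.19, -0.65, -0.488, 0.1, 0, 0, 0.19, -0.65, -0.488, 0.1, 0, 0, 0.19, -0.65, -0.488, 0.1, 0, 0, 0.19, -0.65, -0.488, 0.1, 0, 0, 0.19]' --grip 100

```text
time: 0.68
eef_pos: [306.2, 355.1, 200.1]
orientation: [1.334, 2.843, -0.005]
force: [-0.5, -0.1, -0.2]
opening: 85.2
grip_force: 0.0
```

```bash
python3 -c "
from h import *
go(452,165.5,120,4)"
```

```text
row [-0.7961, -0.0293, 0.2689, -0.0005, 0.0009, 0.1984] dist 252.2 deg 35.7
```

>>> drive_tool --increments '[-0.796, -0.029, 0.269, 0, 0, 0.198, -0.796, -0.029, 0.269, 0, 0, 0.198, -0.796, -0.029, 0.269, 0, 0, 0.198, -0.796, -0.029, 0.269, 0, 0, 0.198, -0.796, -0.029, 0.269, 0, 0, 0.198, -0.796, -0.029, 0.269, 0, 0, 0.198, -0.796, -0.029, 0.269, 0, 0, 0.198, -0.796, -0.029, 0.269, 0, 0, 0.198]'

```text
time: 1.35
eef_pos: [451.1, 169.9, 119.4]
orientation: [-2.137, -2.301, 0.003]
force: [-0.6, 0.9, 0.3]
opening: 85.3
grip_force: 0.0
```

```bash
python3 -c "
from h import *
go(452,165.5,7,4)
p,d,K,T=cap('wrist');W=cloud(d,K,T);save('w1.png',p)
g=cv2.cvtColor(p,cv2.COLOR_RGB2GRAY)
m=(abs(W[...,2]-45)<3)&(abs(W[...,0]-452)<30)&(abs(W[...,1]-165)<30)
q=W[m];print(q.mean(0),np.percentile(q,[1,99],axis=0),arm.read_state()['force'])
"
```

```text
row [-0.0149, 0.0028, 0.3746, -0.0008, 0.0, 0.0013] dist 112.5 deg 0.3
[454.40451901 164.99092562  45.28710517] [[435.58176756 145.25747239  43.28662512]
 [473.24218519 183.82373411  46.87434907]] [0.83229933 1.01285323 1.47170188]
```

>>> drive_tool --increments '[-0.015, 0.01, 0.375, 0, 0, 0, -0.015, 0.01, 0.375, 0, 0, 0, -0.015, 0.01, 0.375, 0, 0, 0, -0.015, 0.01, 0.375, 0, 0, 0, -0.015, 0.01, 0.375, 0, 0, 0]'

```text
time: 1.82
eef_pos: [451.9, 168.5, 7.6]
orientation: [-2.129, -2.307, 0.005]
force: [0.0, -0.5, 0.3]
opening: 85.5
grip_force: 0.0
```

>>> drive_tool --increments '[0, 0, 0, 0, 0, 0, 0, 0, 0, 0, 0, 0, 0, 0, 0, 0, 0, 0, 0, 0, 0, 0, 0, 0, 0, 0, 0, 0, 0, 0, 0, 0, 0, 0, 0, 0, 0, 0, 0, 0, 0, 0]' --grip 25

```text
time: 2.4
eef_pos: [455.6, 168.0, 10.1]
orientation: [2.132, 2.305, 0.005]
force: [-1.2, 0.0, 8.3]
opening: 38.9
grip_force: 59.4
```

>>> drive_tool --increments '[0, 0, -0.38, 0, 0, 0, 0, 0, -0.38, 0, 0, 0, 0, 0, -0.38, 0, 0, 0, 0, 0, -0.38, 0, 0, 0, 0, 0, -0.38, 0, 0, 0]'

```text
time: 2.82
eef_pos: [456.3, 167.8, 124.9]
orientation: [2.131, 2.304, 0.008]
force: [0.4, -0.3, -0.9]
opening: 38.5
grip_force: 60.8
```

```bash
python3 - <<'E'
from h import *
# board frame estimate: edge at E, yaw 4 deg, bay-end-down tilt 3.5deg
import json
E=np.array([581.3,-92.5]);a=np.radians(3.9);ey=np.array([-np.sin(a),np.cos(a)])
for yb in (87,147,207):
    v=(yb+117)*np.cos(.061)+12*np.sin(.061); P=E+v*ey; z=60+12-v*np.tan(.061); print(yb,P.round(1),'top z',round(z,1))
s=[arm.read_state()['force']];print(s,arm.read_state()['grip_force'],arm.read_state()['opening'])
go(*(E+((207+117)*ey)),140,3.9)
E
```

```text
87 [567.4 111.4] top z 59.5
147 [563.3 171.1] top z 55.9
207 [559.3 230.9] top z 52.2
[array([ 0.39711897, -0.27118519, -0.88878633])] 60.82188963890076 38.52790393980531
row [0.1824, 0.3589, -0.0479, 0.002, -0.0003, 0.0031] dist 121.6 deg 0.7
```

>>> drive_tool --increments '[0.19, 0.359, -0.048, 0, 0, 0, 0.19, 0.359, -0.048, 0, 0, 0, 0.19, 0.359, -0.048, 0, 0, 0, 0.19, 0.359, -0.048, 0, 0, 0, 0.19, 0.359, -0.048, 0, 0, 0, 0.19, 0.359, -0.048, 0, 0, 0]'

```text
time: 3.32
eef_pos: [555.6, 232.3, 134.4]
orientation: [-2.131, -2.305, 0.006]
force: [0.1, 0.1, -1.2]
opening: 38.6
grip_force: 61.1
```

```bash
python3 - <<'E'
from h import *
F=[]
for i in range(4):
    p,d,K,T=cap('wrist'); F.append(arm.read_state()['force'])
print(np.mean(F,0),np.std(F,0))
go(559.3,233.4,65,3.9)
W=cloud(d,K,T); save('w2.png',p)
E
```

```text
[-0.09538112 -0.16397998 -0.93107939] [0.39044843 0.15450038 0.30483112]
row [0.0036, 0.0121, 0.2377, -0.0004, 0.0001, 0.003] dist 71.4 deg 0.6
```

View pics/w2.png

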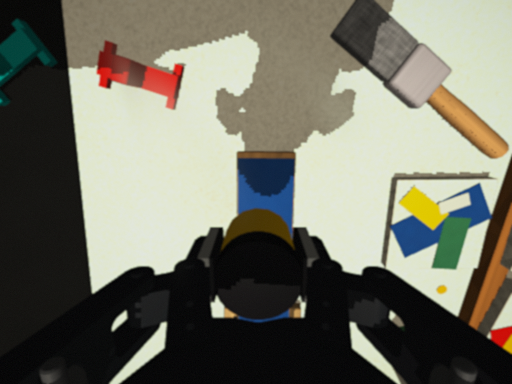

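The wrist view shows the yellow jar held at (260,260), over the bay strip at columns 238–295. It is well aligned, so I'll lower it.

>>> drive_tool --increments '[0.0036, 0.012, 0.15, 0, 0, 0.003, 0.0036, 0.012, 0.2, 0, 0, 0.003, 0.0036, 0.012, 0.22, 0, 0, 0.003, 0.0036, 0.012, 0.238, 0, 0, 0.003, 0.0036, 0.012, 0.238, 0, 0, 0.003]'

```text
time: 3.93
eef_pos: [560.1, 233.8, 65.0]
orientation: [-2.144, -2.296, 0.001]
force: [-0.4, 0.7, -0.6]
opening: 38.6
grip_force: 61.1
```

>>> drive_tool --increments '[0, 0, 0, 0, 0, 0, 0, 0, 0, 0, 0, 0, 0, 0, 0, 0, 0, 0, 0, 0, 0, 0, 0, 0, 0, 0, 0, 0, 0, 0, 0, 0, -0.3, 0, 0, 0, 0, 0, -0.3, 0, 0, 0, 0, 0, -0.3, 0, 0, 0]' --grip 75

```text
time: 4.6
eef_pos: [564.0, 235.1, 162.5]
orientation: [2.14, 2.293, 0.014]
force: [0.4, 0.2, 1.5]
opening: 63.8
grip_force: 0.0
```

```bash
python3 - <<'E'
from h import *
p,d,K,T=cap('wrist');W=cloud(d,K,T);save('w3.png',p)
m=(W[...,2]>85)&(W[...,2]<110)&(abs(W[...,0]-558)<40)&(abs(W[...,1]-230)<40)
q=W[m];print(q.mean(0),np.percentile(q,[2,98],axis=0))
go(443.5,-184,130,3.9)
E
```

```text
[561.01162272 234.7019074   97.38681926] [[542.98021888 215.68633781  91.40951485]
 [579.13467327 252.84999031  99.39065225]]
row [-1.3662, -0.4983, 0.0972, 0.0033, -0.0007, 0.0002] dist 437.2 deg 0.6
```

>>> drive_tool --increments '[-0.7, -0.25, 0.05, 0, 0, 0, -0.7, -0.25, 0.05, 0, 0, 0, -0.7, -0.25, 0.05, 0, 0, 0, -0.7, -0.25, 0.05, 0, 0, 0, -0.7, -0.25, 0.05, 0, 0, 0, -0.7, -0.25, 0.05, 0, 0, 0]' --grip 85

```text
time: 5.15
eef_pos: [498.0, 15.7, 139.2]
orientation: [-2.147, -2.292, 0.003]
force: [0.0, -0.1, 0.3]
opening: 72.7
grip_force: 0.0
```

>>> drive_tool --increments '[-0.67, -0.25, 0.05, 0.002, 0, 0, -0.67, -0.25, 0.05, 0.002, 0, 0, -0.67, -0.25, 0.05, 0.002, 0, 0, -0.67, -0.25, 0.05, 0.002, 0, 0, -0.67, -0.25, 0.05, 0.002, 0, 0, -0.67, -0.25, 0.05, 0.002, 0, 0, -0.67, -0.25, 0.05, 0.002, 0, 0]'

```text
time: 5.73
eef_pos: [438.2, -188.6, 124.5]
orientation: [-2.147, -2.287, 0.007]
force: [-0.0, -0.5, -0.2]
opening: 72.4
grip_force: 0.0
```

```bash
python3 - <<'E'
from h import *
p,d,K,T=cap('wrist');W=cloud(d,K,T)
m=(abs(W[...,2]-45)<4)&(abs(W[...,0]-443)<33)&(abs(W[...,1]+184)<33)
q=W[m];b=(np.percentile(q,[2,98],axis=0));print(b,b.mean(0))
b=b.mean(0); go(b[0],b[1]+1,12,3.9)
E
```

```text
[[ 427.45864704 -205.64559197   43.71874589]
 [ 463.83305454 -168.79582708   46.68897418]] [ 445.64585079 -187.22070953   45.20386004]
row [0.0005, 0.0262, 0.3752, -0.0021, -0.0003, -0.0008] dist 112.8 deg 0.4
```

>>> drive_tool --increments '[0, 0.026, 0.1, -0.002, 0, 0, 0, 0.026, 0.24, -0.002, 0, 0, 0, 0.026, 0.375, -0.002, 0, 0, 0, 0.026, 0.375, -0.002, 0, 0, 0, 0.026, 0.375, -0.002, 0, 0]'

```text
time: 6.2
eef_pos: [444.4, -182.8, 11.1]
orientation: [-2.137, -2.294, 0.001]
force: [-0.1, 0.2, 0.3]
opening: 72.6
grip_force: 0.0
```

>>> drive_tool --increments '[0, 0, 0, 0, 0, 0, 0, 0, 0, 0, 0, 0, 0, 0, 0, 0, 0, 0, 0, 0, 0, 0, 0, 0, 0, 0, 0, 0, 0, 0, 0, 0, 0, 0, 0, 0]' --grip 25

```text
time: 6.7
eef_pos: [448.4, -186.7, 15.4]
orientation: [2.14, 2.293, 0.003]
force: [-0.1, 1.1, 6.7]
opening: 38.6
grip_force: 59.7
```

>>> drive_tool --increments '[0, 0, -0.1, 0, 0, 0, 0, 0, -0.24, 0, 0, 0, 0, 0, -0.38, 0, 0, 0, 0, 0, -0.48, 0, 0, 0, 0, 0, -0.48, 0, 0, 0]'

```text
time: 7.12
eef_pos: [450.4, -188.3, 165.3]
orientation: [2.134, 2.286, 0.005]
force: [0.2, -0.4, -0.1]
opening: 38.5
grip_force: 60.5
```

```bash
python3 - <<'E'
from h import *
F=[]
for i in range(4):
    p,d,K,T=cap('wrist'); F.append(arm.read_state()['force'])
print(np.mean(F,0),np.std(F,0),arm.read_state()['opening'])
go(563.3,172.1,150,3.9)
E
```

```text
[ 0.18900313  0.30875052 -1.2147049 ] [0.54323299 0.44470937 0.45372959] 38.45023116147703
row [1.1626, 0.4721, 0.0219, 0.0001, -0.0, 0.0002] dist 376.5 deg 0.0
```

>>> drive_tool --increments '[0.58, 0.2, -0.03, 0, 0, 0, 0.58, 0.2, -0.03, 0, 0, 0, 0.58, 0.2, -0.03, 0, 0, 0, 0.58, 0.2, -0.03, 0, 0, 0, 0.58, 0.2, -0.03, 0, 0, 0, 0.58, 0.2, -0.03, 0, 0, 0]'

```text
time: 7.82
eef_pos: [493.6, -4.4, 164.1]
orientation: [-2.136, -2.3, 0.001]
force: [-0.4, -0.3, -0.7]
opening: 38.6
grip_force: 60.6
```

>>> drive_tool --increments '[0.583, 0.272, 0.05, 0, 0, 0, 0.583, 0.272, 0.05, 0, 0, 0, 0.583, 0.272, 0.05, 0, 0, 0, 0.583, 0.272, 0.05, 0, 0, 0, 0.583, 0.272, 0.05, 0, 0, 0, 0.583, 0.272, 0.05, 0, 0, 0, 0.583, 0.272, 0.05, 0, 0, 0, 0.583, 0.272, 0.05, 0, 0, 0]'

```text
time: 8.48
eef_pos: [562.5, 170.9, 149.1]
orientation: [-2.143, -2.295, 0.004]
force: [-0.8, 0.1, -0.6]
opening: 38.7
grip_force: 60.7
```

```bash
python3 - <<'E'
from h import *
F=[]
for i in range(4):
    p,d,K,T=cap('wrist'); F.append(arm.read_state()['force'])
print(np.mean(F,0),arm.read_state()['opening'])
go(563.3,172.1,70,3.9)
E
```

```text
[-0.10202937  0.02009495 -0.86760572] 38.67112056378261
row [0.0052, 0.0005, 0.2686, -0.0001, 0.0, -0.0005] dist 80.6 deg 0.1
```

>>> drive_tool --increments '[0.005, 0, 0.1, 0, 0, 0, 0.005, 0, 0.18, 0, 0, 0, 0.005, 0, 0.23, 0, 0, 0, 0.005, 0, 0.26, 0, 0, 0, 0.005, 0, 0.268, 0, 0, 0, 0.005, 0, 0.268, 0, 0, 0, 0.005, 0, 0.268, 0, 0, 0]'

```text
time: 9.27
eef_pos: [564.4, 173.2, 71.4]
orientation: [2.144, 2.295, 0.002]
force: [0.2, -0.0, -0.8]
opening: 38.7
grip_force: 44.5
```

>>> drive_tool --increments '[0, 0, 0, 0, 0, 0, 0, 0, 0, 0, 0, 0, 0, 0, 0, 0, 0, 0, 0, 0, 0, 0, 0, 0, 0, 0, -0.05, 0, 0, 0, 0, 0, -0.15, 0, 0, 0, 0, 0, -0.3, 0, 0, 0, 0, 0, -0.3, 0, 0, 0]' --grip 65

```text
time: 9.93
eef_pos: [567.0, 174.2, 167.5]
orientation: [2.139, 2.292, 0.013]
force: [1.1, 0.6, 1.2]
opening: 55.2
grip_force: 0.0
```

```bash
python3 - <<'E'
from h import *
p,d,K,T=cap('wrist');W=cloud(d,K,T);save('w4.png',p)
for y0 in (172,233):
    m=(W[...,2]>88)&(W[...,2]<110)&(abs(W[...,0]-558)<40)&(abs(W[...,1]-y0)<30)
    q=W[m];b=np.percentile(q,[2,98],axis=0);print(b.mean(0))
go(450,-343,140,3.9)
E
```

```text
[564.24134682 177.31957872  97.82241057]
[564.46025177 235.0124246   94.47078159]
row [-1.6931, -0.5079, 0.0791, 0.0031, -0.0003, 0.0002] dist 530.8 deg 0.6
```

>>> drive_tool --increments '[-0.85, -0.25, 0.04, 0, 0, 0, -0.85, -0.25, 0.04, 0, 0, 0, -0.85, -0.25, 0.04, 0, 0, 0, -0.85, -0.25, 0.04, 0, 0, 0, -0.85, -0.25, 0.04, 0, 0, 0, -0.85, -0.25, 0.04, 0, 0, 0, -0.85, -0.25, 0.04, 0, 0, 0]'

```text
time: 10.57
eef_pos: [504.6, -90.0, 147.2]
orientation: [-2.148, -2.292, 0.003]
force: [-0.2, 0.2, 0.2]
opening: 55.6
grip_force: 0.0
```

>>> drive_tool --increments '[-0.843, -0.258, 0.04, 0.002, 0, 0, -0.843, -0.258, 0.04, 0.002, 0, 0, -0.843, -0.258, 0.04, 0.002, 0, 0, -0.843, -0.258, 0.04, 0.002, 0, 0, -0.843, -0.258, 0.04, 0.002, 0, 0, -0.843, -0.258, 0.04, 0.002, 0, 0, -0.843, -0.258, 0.04, 0.002, 0, 0, -0.843, -0.258, 0.04, 0.002, 0, 0, -0.843, -0.258, 0.04, 0.002, 0, 0]'

```text
time: 11.32
eef_pos: [445.6, -343.7, 135.2]
orientation: [-2.142, -2.29, 0.006]
force: [0.3, 0.5, 0.7]
opening: 55.6
grip_force: 0.0
```

```bash
python3 - <<'E'
from h import *
p,d,K,T=cap('wrist');W=cloud(d,K,T)
m=(abs(W[...,2]-45)<4)&(abs(W[...,0]-450)<33)&(abs(W[...,1]+343)<33)
q=W[m];b=(np.percentile(q,[2,98],axis=0));print(b,b.mean(0),arm.read_state()['opening'])
b=b.mean(0); go(b[0],b[1]+1,12,3.9)
E
```

```text
[[ 433.6813422  -365.73888548   43.52317497]
 [ 469.92790755 -328.71865162   46.69253234]] [ 451.80462488 -347.22876855   45.10785366] 55.50418936847832
row [-0.0139, 0.0218, 0.4111, -0.0022, -0.0006, 0.0001] dist 123.6 deg 0.4
```

>>> drive_tool --increments '[-0.014, 0.022, 0.05, -0.002, 0, 0, -0.014, 0.022, 0.18, -0.002, 0, 0, -0.014, 0.022, 0.3, -0.002, 0, 0, -0.014, 0.022, 0.38, -0.002, 0, 0, -0.014, 0.022, 0.411, -0.002, 0, 0, -0.014, 0.022, 0.411, -0.002, 0, 0]'

```text
time: 11.87
eef_pos: [451.3, -344.0, 10.4]
orientation: [-2.137, -2.295, -0.001]
force: [0.1, 0.8, -0.0]
opening: 55.6
grip_force: 0.0
```

>>> drive_tool --increments '[0, 0, 0, 0, 0, 0, 0, 0, 0, 0, 0, 0, 0, 0, 0, 0, 0, 0, 0, 0, 0, 0, 0, 0, 0, 0, 0, 0, 0, 0, 0, 0, 0, 0, 0, 0]' --grip 25

```text
time: 12.37
eef_pos: [453.4, -348.4, 14.4]
orientation: [2.142, 2.294, 0.0]
force: [0.3, 0.5, 6.9]
opening: 38.8
grip_force: 60.4
```

>>> drive_tool --increments '[0, 0, -0.1, 0, 0, 0, 0, 0, -0.24, 0, 0, 0, 0, 0, -0.38, 0, 0, 0, 0, 0, -0.5, 0, 0, 0, 0, 0, -0.5, 0, 0, 0]'

```text
time: 12.78
eef_pos: [455.5, -350.8, 171.5]
orientation: [2.135, 2.286, -0.001]
force: [1.3, -1.8, -0.3]
opening: 38.7
grip_force: 60.4
```

```bash
python3 - <<'E'
from h import *
F=[]
for i in range(4):
    p,d,K,T=cap('wrist'); F.append(arm.read_state()['force'])
print(np.mean(F,0),np.std(F,0),arm.read_state()['opening'])
go(567.6,112.5,150,3.9)
E
```

```text
[ 0.1195559   0.5836934  -1.44804693] [0.60752853 0.33649092 0.28577087] 38.48993578554083
row [1.5015, 0.4901, 0.0407, -0.0003, -0.0004, 0.0001] dist 474.0 deg 0.1
```

>>> drive_tool --increments '[0.75, 0.24, 0.0, 0, 0, 0, 0.75, 0.24, 0, 0, 0, 0, 0.75, 0.24, 0, 0, 0, 0, 0.75, 0.24, 0, 0, 0, 0, 0.75, 0.24, 0, 0, 0, 0, 0.75, 0.24, 0, 0, 0, 0, 0.75, 0.24, 0, 0, 0, 0]'

```text
time: 13.57
eef_pos: [507.7, -112.6, 160.6]
orientation: [-2.134, -2.299, 0.0]
force: [0.1, 0.1, -1.3]
opening: 38.4
grip_force: 60.4
```

>>> drive_tool --increments '[0.75, 0.25, 0.04, 0, 0, 0, 0.75, 0.25, 0.04, 0, 0, 0, 0.75, 0.25, 0.04, 0, 0, 0, 0.75, 0.25, 0.04, 0, 0, 0, 0.75, 0.25, 0.04, 0, 0, 0, 0.75, 0.25, 0.04, 0, 0, 0, 0.75, 0.25, 0.04, 0, 0, 0, 0.75, 0.25, 0.04, 0, 0, 0, 0.75, 0.25, 0.04, 0, 0, 0]'

```text
time: 14.32
eef_pos: [567.0, 110.9, 149.1]
orientation: [-2.143, -2.295, 0.004]
force: [0.4, -0.3, -0.9]
opening: 38.5
grip_force: 60.5
```

```bash
python3 - <<'E'
from h import *
F=[]
for i in range(4):
    p,d,K,T=cap('wrist'); F.append(arm.read_state()['force'])
print(np.mean(F,0),arm.read_state()['opening'])
go(567.4,112.5,74,3.9)
E
```

```text
[-0.15912503  0.12701162 -0.26680011] 38.239647969031246
row [0.0082, -0.0011, 0.2554, -0.0002, 0.0, -0.0005] dist 76.7 deg 0.1
```

>>> drive_tool --increments '[0.008, 0, 0.1, 0, 0, 0, 0.008, 0, 0.18, 0, 0, 0, 0.008, 0, 0.23, 0, 0, 0, 0.008, 0, 0.25, 0, 0, 0, 0.008, 0, 0.256, 0, 0, 0, 0.008, 0, 0.256, 0, 0, 0, 0.008, 0, 0.256, 0, 0, 0]'

```text
time: 15.1
eef_pos: [568.5, 113.3, 74.9]
orientation: [2.144, 2.295, 0.001]
force: [0.1, 1.0, -0.2]
opening: 38.6
grip_force: 60.5
```

>>> drive_tool --increments '[0, 0, 0, 0, 0, 0, 0, 0, 0, 0, 0, 0, 0, 0, 0, 0, 0, 0, 0, 0, 0, 0, 0, 0, 0, 0, -0.05, 0, 0, 0, 0, 0, -0.15, 0, 0, 0, 0, 0, -0.3, 0, 0, 0, 0, 0, -0.5, 0, 0, 0, 0, 0, -0.6, 0, 0, 0]' --grip 65

```text
time: 15.85
eef_pos: [567.4, 114.0, 245.7]
orientation: [-2.143, -2.296, 0.001]
force: [1.4, 0.2, -0.2]
opening: 55.7
grip_force: 0.0
```

```bash
python3 - <<'E'
from h import *
p,d,K,T=cap('top');W=cloud(d,K,T);save('t5.png',cv2.resize(p[90:290,90:420],None,fx=2.4,fy=2.4));np.savez('t5.npz',p=p,W=W)
p,d,K,T=cap('wrist');W=cloud(d,K,T)
for y0 in (115,175,233):
    m=(W[...,2]>88)&(W[...,2]<112)&(abs(W[...,0]-565)<40)&(abs(W[...,1]-y0)<28)
    q=W[m]
    if len(q)>30:b=np.percentile(q,[2,98],axis=0);print(b.mean(0))
E
```

```text
[568.60629637 117.18378632 103.82267228]
[564.91781051 177.21102148  99.11345952]
[565.5410416  234.2775768   94.24620801]
```

View pics/t5.png

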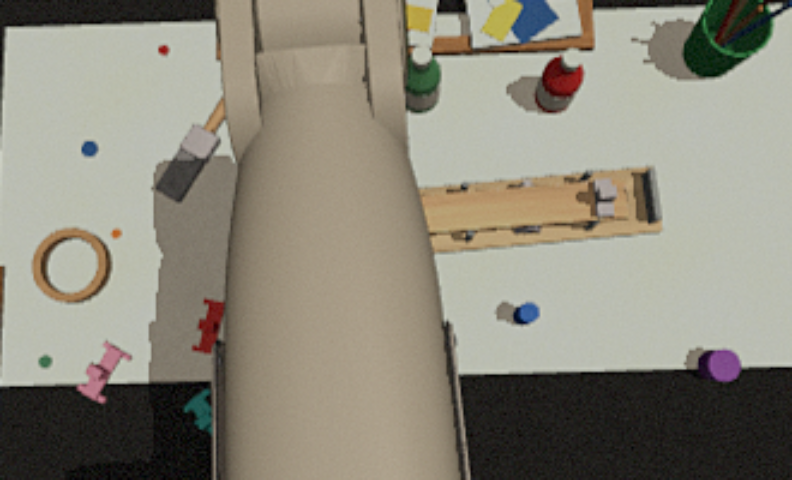

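The top view has the tab at crop pixel (604,195), and the arm hides the bay. The wrist depth shows three lids standing in file at y = 117, 177 and 234. Next is the tab.

```bash
python3 - <<'E'
from h import *
go(587,-177,200,3.9)
E
```

```text
row [-0.9722, -0.018, 0.174, 0.0043, 0.0, 0.0003] dist 296.3 deg 0.8
```

>>> drive_tool --increments '[-0.972, -0.018, 0, 0.004, 0, 0, -0.972, -0.018, 0, 0.004, 0, 0, -0.972, -0.018, 0, 0.004, 0, 0, -0.972, -0.018, 0, 0.004, 0, 0, -0.972, -0.018, 0.1, 0.004, 0, 0, -0.972, -0.018, 0.174, 0.004, 0, 0, -0.972, -0.018, 0.174, 0.004, 0, 0, -0.972, -0.018, 0.174, 0.004, 0, 0, -0.972, -0.018, 0.174, 0.004, 0, 0, -0.972, -0.018, 0.174, 0.004, 0, 0]'

```text
time: 16.78
eef_pos: [582.1, -177.4, 191.1]
orientation: [-2.138, -2.287, 0.014]
force: [0.1, -0.8, 0.1]
opening: 55.7
grip_force: 0.0
```

```bash
python3 - <<'E'
from h import *
p,d,K,T=cap('wrist');W=cloud(d,K,T);save('w6.png',p);np.savez('w6.npz',p=p,W=W)
near=(abs(W[...,0]-587)<45)&(abs(W[...,1]+177)<45)
for lo,hi in((118,135),(84,100),(70,84)):
    q=W[near&(W[...,2]>lo)&(W[...,2]<hi)]
    if len(q)>20:
        r=cv2.minAreaRect(q[:,:2].astype(np.float32)); b=np.percentile(q,[2,98],axis=0); print(lo,len(q),b.round(1).tolist(),np.round(r[0],1),np.round(r[1],1),r[2], np.median(q[:,2]))
E
```

```text
118 507 [[575.8, -187.5, 120.5], [589.2, -168.0, 134.2]] [ 582.5 -177.9] [14.  20.4] 1.829609751701355 132.4993203364452
84 1261 [[560.2, -210.9, 84.1], [606.0, -170.4, 99.8]] [ 583.1 -191.1] [49.3 41.5] 2.1267712116241455 97.47578081528343
70 2498 [[557.7, -201.3, 77.8], [607.0, -132.9, 83.7]] [ 590.1 -172.3] [69.6 80.5] 0.01070405077189207 80.49045881094531
```

View pics/w6.png

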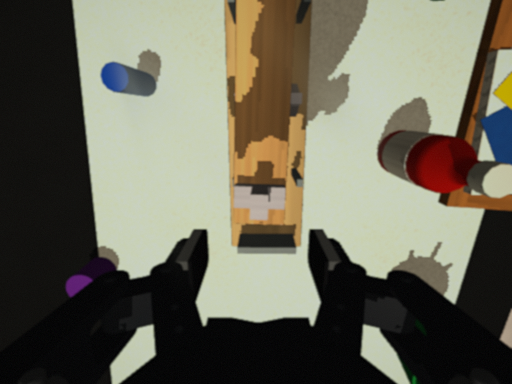

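The wrist view shows the tab and tail weight at (262,200), between the fingers. I'll refine the pose and the board yaw now that the arm has settled.

```bash
python3 - <<'E'
from h import *
p,d,K,T=cap('wrist');W=cloud(d,K,T)
q=W[(abs(W[...,0]-584)<25)&(abs(W[...,1]+177)<25)&(W[...,2]>115)&(W[...,2]<140)]
b=np.percentile(q,[2,98],axis=0); print('tab',b.mean(0),b[1]-b[0],np.median(q[:,2]))
pts=[]
for y in range(-155,40,15):
    k=(abs(W[...,1]-y)<7)&(abs(W[...,0]-582)<31)&(W[...,2]>62)&(W[...,2]<90)
    if k.sum()>60: x=W[k][:,0]; a=np.percentile(x,[1,99]); pts.append((y,*a,np.median(W[k][:,2])))
pts=np.array(pts); print(pts.round(1))
# stand base outline
m=(abs(W[...,2]-12)<6)&(abs(W[...,0]-582)<60); q=W[m]
print('base',np.percentile(q,[1,99],axis=0))
print(arm.read_state()['eef_pos']); go(584,-177.5,101,3.5)
E
```

```text
tab [ 582.36360283 -177.57004873  125.2023594 ] [13.55981701 19.29954436 18.05316703] 132.51969215815143
[[-155.   557.   605.9   80.7]
 [-140.   556.3  605.5   79.4]
 [-125.   556.5  604.9   78.2]
 [-110.   555.6  604.4   77.1]
 [ -95.   554.8  603.8   75.8]
 [ -80.   554.4  603.3   74.7]
 [ -65.   554.1  602.8   73.4]
 [ -50.   553.3  602.2   72.2]
 [ -35.   552.5  601.7   71. ]
 [ -20.   552.6  611.8   69.8]]
base [[ 5.35792308e+02 -2.65219090e+02  1.00172426e+01]
 [ 6.37619393e+02 -3.03920290e-01  1.64173486e+01]]
[ 582.90813685 -176.08553257  192.59641208]
row [-0.005, 0.0069, 0.3053, -0.0037, -0.0, 0.0028] dist 91.6 deg 0.8
```

>>> drive_tool --increments '[-0.005, 0.002, 0.1, -0.003, 0, 0.006, -0.005, 0.002, 0.2, -0.003, 0, 0.006, -0.005, 0.002, 0.27, -0.003, 0, 0.006, -0.005, 0.002, 0.302, -0.003, 0, 0.006, -0.005, 0.002, 0.302, -0.003, 0, 0.006, -0.005, 0.002, 0.302, -0.003, 0, 0.006]'

```text
time: 17.38
eef_pos: [582.8, -177.8, 102.2]
orientation: [-2.163, -2.277, 0.003]
force: [0.4, 0.8, -0.0]
opening: 55.6
grip_force: 0.0
```

>>> drive_tool --increments '[0, 0, 0, 0, 0, 0, 0, 0, 0, 0, 0, 0, 0, 0, 0, 0, 0, 0, 0, 0, 0, 0, 0, 0, 0, 0, 0, 0, 0, 0, 0, 0, 0, 0, 0, 0, 0, 0, 0, 0, 0, 0, 0, 0, 0, 0, 0, 0]' --grip 5

```text
time: 18.05
eef_pos: [583.3, -179.3, 102.5]
orientation: [2.166, 2.275, -0.001]
force: [1.4, 0.8, 5.9]
opening: 13.0
grip_force: 60.2
```

```bash
python3 - <<'E'
from h import *
arm.capture('top');s=arm.read_state();print({k:np.round(s[k],2) for k in('eef_pos','orientation','force','ft_torque','opening','grip_force')})
go(582,-177,102,2.8)
E
```

```text
{'eef_pos': array([ 583.27, -179.24,  102.49]), 'orientation': array([ 2.17,  2.28, -0.  ]), 'force': array([0.9 , 1.44, 6.08]), 'ft_torque': array([ 0.2 , -0.17, -0.2 ]), 'opening': np.float64(13.26), 'grip_force': np.float64(60.17)}
row [0.0077, -0.0039, 0.0016, -0.0001, 0.0003, 0.0002] dist 2.6 deg 0.1
```

>>> drive_tool --increments '[-0.01, 0, -0.003, 0, 0, 0, -0.025, 0, -0.0045, 0, 0, 0, -0.04, 0, -0.005, 0, 0, 0, -0.055, 0, -0.006, 0, 0, 0, -0.07, 0, -0.007, 0, 0, 0, -0.085, 0, -0.008, 0, 0, 0, -0.1, 0, -0.009, 0, 0, 0, -0.115, 0, -0.01, 0, 0, 0, -0.13, 0, -0.011, 0, 0, 0, -0.145, 0, -0.012, 0, 0, 0, -0.16, 0, -0.013, 0, 0, 0, -0.175, 0, -0.014, 0, 0, 0, -0.19, 0, -0.015, 0, 0, 0, -0.2, 0, -0.015, 0, 0, 0, -0.2, 0, -0.015, 0, 0, 0]'

```text
time: 19.35
eef_pos: [585.0, -237.3, 106.6]
orientation: [-2.162, -2.274, -0.0]
force: [-1.1, 6.9, 9.0]
opening: 13.0
grip_force: 60.6
```

```bash
python3 - <<'E'
from h import *
p,d,K,T=cap('scene');save('s7.png',p[100:340,30:400]);s=arm.read_state();print({k:np.round(s[k],2) for k in('eef_pos','orientation','force','ft_torque','opening','grip_force')})
E
```

```text
{'eef_pos': array([ 585.06, -237.28,  106.66]), 'orientation': array([-2.16, -2.27,  0.  ]), 'force': array([-1.05,  6.78,  8.16]), 'ft_torque': array([ 1.24,  0.41, -0.18]), 'opening': np.float64(12.96), 'grip_force': np.float64(60.58)}
```

View pics/s7.png

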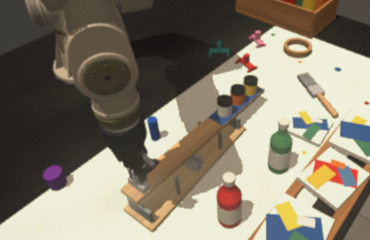

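The scene view shows the three jars standing in file on the bay and the gripper holding the tab. I'll keep sliding.

>>> drive_tool --increments '[-0.01, 0, -0.004, 0, 0, 0, -0.025, 0, -0.0055, 0, 0, 0, -0.04, 0, -0.006, 0, 0, 0, -0.055, 0, -0.007, 0, 0, 0, -0.07, 0, -0.008, 0, 0, 0, -0.085, 0, -0.009, 0, 0, 0, -0.1, 0, -0.01, 0, 0, 0, -0.115, 0, -0.011, 0, 0, 0, -0.13, 0, -0.012, 0, 0, 0, -0.145, 0, -0.013, 0, 0, 0, -0.16, 0, -0.014, 0, 0, 0, -0.175, 0, -0.015, 0, 0, 0, -0.19, 0, -0.016, 0, 0, 0, -0.205, 0, -0.017, 0, 0, 0, -0.21, 0, -0.017, 0, 0, 0, -0.21, 0, -0.017, 0, 0, 0]'

```text
time: 20.73
eef_pos: [587.6, -300.1, 110.6]
orientation: [-2.161, -2.272, 0.001]
force: [-0.9, 5.3, 6.1]
opening: 12.9
grip_force: 60.0
```

>>> drive_tool --increments '[0, 0, 0, 0, 0, 0, 0, 0, 0, 0, 0, 0, 0, 0, 0, 0, 0, 0, 0, 0, 0, 0, 0, 0, 0, 0, 0, 0, 0, 0, 0, 0, 0, 0, 0, 0, 0, 0, 0, 0, 0, 0, 0, 0, 0, 0, 0, 0]' --grip 35

```text
time: 21.4
eef_pos: [588.3, -301.7, 110.8]
orientation: [-2.164, -2.274, 0.004]
force: [-0.7, 0.2, -0.3]
opening: 30.3
grip_force: 0.0
```

```bash
cat > tilt.py <<'E'
from h import *
import sys
p,d,K,T=cap('scene');W=cloud(d,K,T)
# board top ribbon: fit z against y on wood between tab and bay
a=np.radians(2.8);ex=np.array([np.cos(a),np.sin(a)]);ey=np.array([-np.sin(a),np.cos(a)]);E=np.array([580.5,-92.5])
u=(W[...,:2]-E)@ex; v=(W[...,:2]-E)@ey
hs=cv2.cvtColor(p,cv2.COLOR_RGB2HSV)
m=(abs(u)<20)&(v>-80)&(v<230)&(W[...,2]>50)&(W[...,2]<95)
x,z=v[m],W[...,2][m]
for i in range(6):
    c=np.polyfit(x,z,1); r=z-np.polyval(c,x); k=abs(r)<max(2.5,1.5*np.median(abs(r))); x,z=x[k],z[k]
print('tilt deg',np.degrees(np.arctan(c[0])).round(2),'z at edge',c[1].round(1),len(x), arm.read_state()['eef_pos'])
m=(hs[...,2]<60)&(abs(u)<35)&(v>0)&(v<330)&(W[...,2]>90)&(W[...,2]<135)
k,l,st,cc=cv2.connectedComponentsWithStats(m.astype(np.uint8))
for i in range(1,k):
    if st[i,4]>30: q=(l==i); print('lid u,v,z',np.median(u[q]).round(1),np.median(v[q]).round(1),np.median(W[...,2][q]).round(1),st[i,4])
if len(sys.argv)>1: save(sys.argv[1],cv2.resize(p[100:340,30:350],None,fx=2,fy=2))
E
python3 tilt.py
```

```text
tilt deg -2.16 z at edge 74.3 662 [ 588.33777274 -301.73584138  110.82081806]
lid u,v,z 4.3 199.3 106.0 93
lid u,v,z 3.9 144.7 109.7 129
lid u,v,z 5.5 84.2 113.2 155
```

>>> drive_tool --increments '[0, 0, 0, 0, 0, 0, 0, 0, 0, 0, 0, 0, 0, 0, 0, 0, 0, 0, 0, 0, 0, 0, 0, 0, 0, 0, 0, 0, 0, 0, 0, 0, 0, 0, 0, 0]'

```text
time: 21.95
eef_pos: [588.3, -301.7, 110.8]
orientation: [-2.164, -2.275, 0.004]
force: [1.3, 0.3, -0.1]
opening: 29.6
grip_force: 0.0
```

```bash
python3 tilt.py s8.png
```

```text
tilt deg -2.05 z at edge 74.3 643 [ 588.345396   -301.67196745  110.80326196]
lid u,v,z 4.4 200.1 106.2 96
lid u,v,z 3.8 144.4 109.6 125
lid u,v,z 5.2 84.2 113.4 155
```

View pics/s8.png

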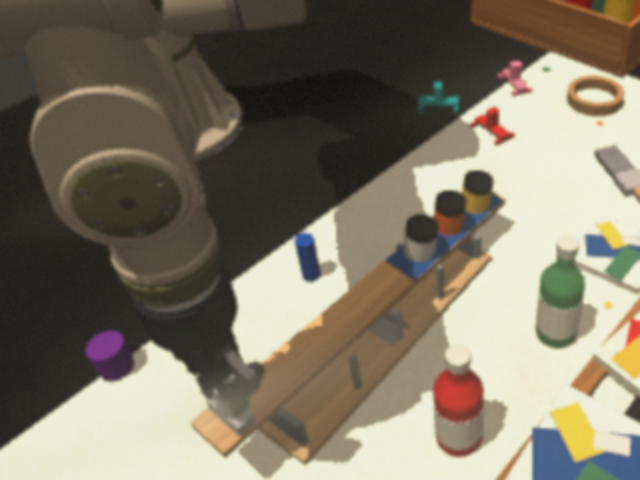

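The view shows the jars standing with the board still down at the bay end. The lid slope is -3.5°, so it needs a bit more travel. I'll do 8 mm steps, which is under the 10 mm stable window.

>>> drive_tool --increments '[0, 0, 0, 0, 0, 0, 0, 0, 0, 0, 0, 0, 0, 0, 0, 0, 0, 0, 0, 0, 0, 0, 0, 0, 0, 0, 0, 0, 0, 0, 0, 0, -0.003, 0, 0, 0, -0.008, 0, -0.004, 0, 0, 0, -0.018, 0, -0.005, 0, 0, 0, -0.028, 0, -0.005, 0, 0, 0, -0.028, 0, -0.005, 0, 0, 0]' --grip 5

```text
time: 22.83
eef_pos: [588.6, -309.4, 111.8]
orientation: [-2.162, -2.274, 0.002]
force: [0.3, 4.3, 3.0]
opening: 13.0
grip_force: 59.5
```

>>> drive_tool --increments '[0, 0, 0, 0, 0, 0, 0, 0, 0, 0, 0, 0, 0, 0, 0, 0, 0, 0, 0, 0, 0, 0, 0, 0, 0, 0, 0, 0, 0, 0, 0, 0, 0, 0, 0, 0, 0, 0, 0, 0, 0, 0, 0, 0, 0, 0, 0, 0, 0, 0, 0, 0, 0, 0, 0, 0, 0, 0, 0, 0]' --grip 35

```text
time: 23.67
eef_pos: [588.8, -310.1, 112.4]
orientation: [-2.164, -2.275, 0.004]
force: [0.3, 0.1, -0.3]
opening: 30.2
grip_force: 0.0
```

```bash
python3 tilt.py
```

```text
tilt deg -1.92 z at edge 74.3 660 [ 588.75450655 -310.09815102  112.30429308]
lid u,v,z 3.2 192.9 106.6 90
lid u,v,z 2.1 136.7 110.6 131
lid u,v,z 3.7 77.4 113.7 159
```

>>> drive_tool --increments '[0, 0, 0, 0, 0, 0, 0, 0, 0, 0, 0, 0, 0, 0, 0, 0, 0, 0, 0, 0, 0, 0, 0, 0, 0, 0, 0, 0, 0, 0, 0, 0, -0.003, 0, 0, 0, -0.008, 0, -0.004, 0, 0, 0, -0.018, 0, -0.005, 0, 0, 0, -0.028, 0, -0.005, 0, 0, 0, -0.028, 0, -0.005, 0, 0, 0]' --grip 5

```text
time: 24.55
eef_pos: [589.0, -317.7, 113.2]
orientation: [-2.162, -2.273, 0.002]
force: [-0.5, 3.9, 3.2]
opening: 12.9
grip_force: 59.9
```

>>> drive_tool --increments '[0, 0, 0, 0, 0, 0, 0, 0, 0, 0, 0, 0, 0, 0, 0, 0, 0, 0, 0, 0, 0, 0, 0, 0, 0, 0, 0, 0, 0, 0, 0, 0, 0, 0, 0, 0, 0, 0, 0, 0, 0, 0, 0, 0, 0, 0, 0, 0, 0, 0, 0, 0, 0, 0, 0, 0, 0, 0, 0, 0]' --grip 35

```text
time: 25.38
eef_pos: [589.2, -318.5, 113.8]
orientation: [-2.164, -2.275, 0.004]
force: [0.0, -0.5, 0.2]
opening: 29.7
grip_force: 0.0
```

```bash
python3 tilt.py
```

```text
tilt deg -2.07 z at edge 74.2 634 [ 589.19159539 -318.47571739  113.81929462]
lid u,v,z 3.7 186.6 107.5 103
lid u,v,z 1.4 129.9 110.5 133
lid u,v,z 2.7 70.1 114.4 165
```

>>> drive_tool --increments '[0, 0, 0.006, 0, 0, 0, 0, 0, 0.006, 0, 0, 0, 0, 0, 0.006, 0, 0, 0, 0, 0, 0.006, 0, 0, 0, 0, 0, 0.006, 0, 0, 0, 0, 0, 0.003, 0, 0, 0, -0.008, 0, 0.003, 0, 0, 0, -0.018, 0, 0.002, 0, 0, 0, -0.028, 0, 0.001, 0, 0, 0, -0.028, 0, 0.001, 0, 0, 0]' --grip 5

```text
time: 26.27
eef_pos: [589.4, -325.9, 112.8]
orientation: [-2.162, -2.273, 0.002]
force: [0.3, 4.4, 2.6]
opening: 12.7
grip_force: 59.9
```

>>> drive_tool --increments '[0, 0, 0, 0, 0, 0, 0, 0, 0, 0, 0, 0, 0, 0, 0, 0, 0, 0, 0, 0, 0, 0, 0, 0, 0, 0, 0, 0, 0, 0, 0, 0, 0, 0, 0, 0, 0, 0, 0, 0, 0, 0, 0, 0, 0, 0, 0, 0, 0, 0, 0, 0, 0, 0, 0, 0, 0, 0, 0, 0]' --grip 35

```text
time: 27.1
eef_pos: [589.6, -326.9, 113.5]
orientation: [-2.164, -2.275, 0.004]
force: [-0.3, 0.1, 0.7]
opening: 29.9
grip_force: 0.0
```

```bash
python3 tilt.py
```

```text
tilt deg -2.14 z at edge 74.4 604 [ 589.59647492 -326.86722781  113.51389195]
lid u,v,z 3.6 182.7 107.6 102
lid u,v,z 2.4 123.9 111.0 134
lid u,v,z 1.9 64.6 114.6 161
```

>>> drive_tool --increments '[0, 0, 0.004, 0, 0, 0, 0, 0, 0.004, 0, 0, 0, 0, 0, 0.004, 0, 0, 0, 0, 0, 0.004, 0, 0, 0, 0, 0, 0.004, 0, 0, 0, 0, 0, 0.002, 0, 0, 0, -0.008, 0, 0.002, 0, 0, 0, -0.018, 0, 0.001, 0, 0, 0, -0.028, 0, 0, 0, 0, 0, -0.028, 0, 0, 0, 0, 0]' --grip 5

```text
time: 27.98
eef_pos: [589.9, -334.3, 112.8]
orientation: [-2.162, -2.273, 0.001]
force: [-0.2, 3.5, 2.9]
opening: 13.2
grip_force: 60.1
```

>>> drive_tool --increments '[0, 0, 0, 0, 0, 0, 0, 0, 0, 0, 0, 0, 0, 0, 0, 0, 0, 0, 0, 0, 0, 0, 0, 0, 0, 0, 0, 0, 0, 0, 0, 0, 0, 0, 0, 0, 0, 0, 0, 0, 0, 0, 0, 0, 0, 0, 0, 0, 0, 0, 0, 0, 0, 0, 0, 0, 0, 0, 0, 0]' --grip 40

```text
time: 28.82
eef_pos: [590.0, -335.3, 113.5]
orientation: [-2.164, -2.275, 0.004]
force: [0.1, 0.6, 0.0]
opening: 33.9
grip_force: 0.0
```

```bash
python3 tilt.py
```

```text
tilt deg -1.99 z at edge 74.4 611 [ 590.02760966 -335.25761764  113.50551742]
lid u,v,z 5.3 176.6 107.8 107
lid u,v,z 3.2 118.1 111.4 143
lid u,v,z 1.3 58.3 115.4 164
```

Still bay-down past the expected point. I'll look at where the board really is relative to the stand.

>>> drive_tool --increments '[0, 0, -0.15, 0, 0, 0, 0, 0, -0.3, 0, 0, 0, 0.2, 0, -0.45, 0, 0, 0, 0.4, 0, -0.5, 0, 0, 0, 0.5, 0, -0.5, 0, 0, 0, 0.5, 0, -0.5, 0, 0, 0, 0.5, 0, -0.5, 0, 0, 0, 0.5, 0, -0.5, 0, 0, 0]'

```text
time: 29.53
eef_pos: [583.5, -183.3, 265.3]
orientation: [2.161, 2.28, -0.002]
force: [-0.8, -0.4, -0.5]
opening: 34.0
grip_force: 0.0
```

```bash
python3 - <<'E'
from h import *
p,d,K,T=cap('wrist');W=cloud(d,K,T);save('w9.png',p);np.savez('w9.npz',p=p,W=W,K=K,T=T)
print(arm.read_state()['eef_pos'])
E
python3 tilt.py
```

```text
[ 583.3774307  -184.70530457  264.19283891]
tilt deg -1.78 z at edge 74.7 610 [ 583.14756045 -185.62409467  263.42256689]
lid u,v,z 5.2 177.2 108.0 121
lid u,v,z 3.2 119.6 111.5 153
lid u,v,z 2.2 59.5 115.1 166
```

View pics/w9.png

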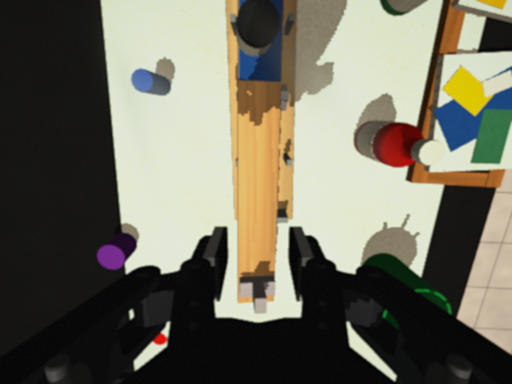

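The wrist view shows, on the right of the board, the rest bar at (282,215), a cheek at (288,157), the knife edge end at (284,97) and the other cheek at (292,20). The bay boundary is at (258,81) and the tail at (258,290). I'll compute positions.

```bash
python3 - <<'E'
from h import *
z=np.load('w9.npz');W=z['W'];p=z['p']
for n,u,v,r in(('edge?',284,97,8),('cheek-',288,157,8),('bar-',282,215,5),('cheek+',292,20,8),('cheek+L',235,20,8)):
    q=W[max(0,v-r):v+r+1,u-r:u+r+1].reshape(-1,3); q=q[q[:,2]>35]
    if len(q): b=np.percentile(q,[5,95],axis=0);print(n,len(q),b.round(1).tolist())
hs=cv2.cvtColor(p,cv2.COLOR_RGB2HSV)
col=np.arange(75,90); print('boundary',[(int(v),W[v,258].round(1).tolist(),int(hs[v,258,0])) for v in col[::2]])
k=(abs(W[...,1]+330)<60)&(abs(W[...,0]-588)<30)&(W[...,2]>115); q=W[k]; print('tab',np.percentile(q,[3,97],axis=0).round(1))
for y in(-250,-200,-100,-50,0):
    k=(abs(W[...,1]-y)<6)&(abs(W[...,0]-582)<31)&(W[...,2]>64); print(y,np.percentile(W[k][:,0],[2,98]).round(1),np.median(W[k][:,2]).round(1))
E
```

```text
edge? 200 [[600.7, -101.7, 37.7], [615.4, -84.6, 73.2]]
cheek- 61 [[618.7, -174.3, 41.7], [623.8, -167.1, 71.0]]
bar- 75 [[615.2, -256.5, 35.9], [628.9, -252.0, 51.1]]
cheek+ 106 [[607.7, -15.9, 43.5], [613.4, -8.7, 71.2]]
cheek+L 209 [[545.1, -37.5, 53.9], [562.1, -14.1, 119.7]]
boundary [(75, [578.4, -72.7, 72.5], 108), (77, [578.6, -75.0, 74.1], 107), (79, [578.7, -77.2, 74.7], 110), (81, [578.8, -79.3, 74.8], 14), (83, [578.9, -81.2, 73.4], 16), (85, [579.0, -83.5, 74.6], 16), (87, [579.1, -85.7, 76.0], 16), (89, [579.3, -87.7, 74.1], 16)]
tab [[ 586.2 -338.3  117.4]
 [ 601.  -318.8  140. ]]
-250 [561.6 609.7] 83.9
-200 [560.5 608. ] 81.3
-100 [556.  604.1] 75.2
-50 [555.1 601.9] 88.2
0 [552.2 601.6] 67.9
```

```bash
python3 - <<'E'
from h import *
z=np.load('w9.npz');W=z['W'];p=z['p']
save('c10.png',cv2.resize(np.rot90(p[0:235,215:315]),None,fx=3.4,fy=5.9,interpolation=cv2.INTER_CUBIC))
# cheek/bar points: grey, outside the board
hs=cv2.cvtColor(p,cv2.COLOR_RGB2HSV)
E
```

```text
(no output)
```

View pics/c10.png

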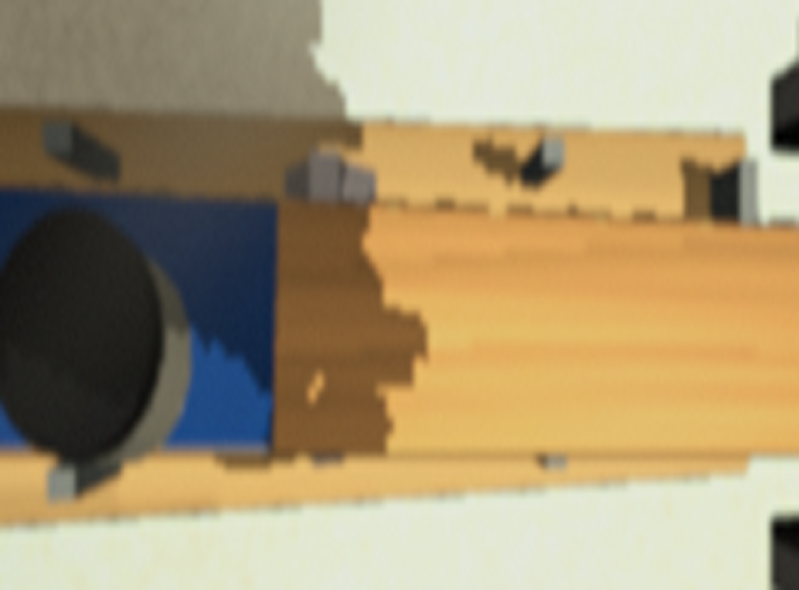

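The crop shows the board skewed relative to the stand. Its tail is displaced to -x and it touches the lower rear cheek at (550,460). The upper cheek gap is about 6 mm. Friction on that cheek is holding the tilt, so I'll regrip the tab and straighten the board.

```bash
python3 - <<'E'
from h import *
go(590,-328.5,190,2.8); go(590,-328.5,112,2.8)
E
```

```text
row [-0.4766, -0.0004, 0.2451, -0.0009, 0.0002, 0.0004] dist 160.8 deg 0.2
row [-0.4765, 0.0004, 0.5051, -0.0009, 0.0002, 0.0004] dist 208.3 deg 0.2
```

>>> drive_tool --increments '[-0.477, 0, 0, 0, 0, 0, -0.477, 0, 0, 0, 0, 0, -0.477, 0, 0, 0, 0, 0, -0.477, 0, 0.1, 0, 0, 0, -0.477, 0, 0.24, 0, 0, 0, -0.477, 0, 0.36, 0, 0, 0, -0.477, 0, 0.46, 0, 0, 0, -0.477, 0, 0.505, 0, 0, 0, -0.477, 0, 0.505, 0, 0, 0, -0.477, 0, 0.505, 0, 0, 0]' --grip 45

```text
time: 30.47
eef_pos: [588.3, -329.3, 110.1]
orientation: [-2.164, -2.27, 0.005]
force: [0.2, 0.5, 0.3]
opening: 38.4
grip_force: 0.0
```

>>> drive_tool --increments '[0, 0, 0, 0, 0, 0, 0, 0, 0, 0, 0, 0, 0, 0, 0, 0, 0, 0, 0, 0, 0, 0, 0, 0, 0, 0, 0, 0, 0, 0, 0, 0, 0, 0, 0, 0, 0, 0, 0, 0, 0, 0, 0, 0, 0, 0, 0, 0, 0, 0.006, -0.003, 0, 0, -0.001, 0, 0.012, -0.003, 0, 0, -0.002, 0, 0.018, -0.003, 0, 0, -0.004, 0, 0.02, -0.003, 0, 0, -0.004, 0, 0.02, -0.003, 0, 0, -0.004]' --grip 5

```text
time: 31.55
eef_pos: [595.6, -328.5, 113.4]
orientation: [-2.15, -2.289, 0.005]
force: [-1.5, -3.4, 4.4]
opening: 13.0
grip_force: 60.1
```

>>> drive_tool --increments '[0, 0, 0, 0, 0, 0, 0, 0, 0, 0, 0, 0, 0, 0, 0, 0, 0, 0, 0, 0, 0, 0, 0, 0, 0, 0, 0, 0, 0, 0, 0, 0, 0, 0, 0, 0, 0, 0, 0, 0, 0, 0, 0, 0, 0, 0, 0, 0, 0, 0, 0, 0, 0, 0, 0, 0, 0, 0, 0, 0]' --grip 45

```text
time: 32.38
eef_pos: [595.7, -328.1, 112.9]
orientation: [-2.15, -2.288, 0.003]
force: [-0.3, 0.0, -0.1]
opening: 38.7
grip_force: 0.0
```

```bash
python3 tilt.py
```

```text
tilt deg 3.91 z at edge 71.5 935 [ 595.6795226  -328.04557184  112.90216598]
lid u,v,z -6.3 174.2 126.9 121
lid u,v,z -6.1 115.0 123.6 146
lid u,v,z -6.9 54.3 119.6 179
```

Freed, the board now tips to the tail, so the balance lies between. I'll slide it back 10 mm.

>>> drive_tool --increments '[0, 0, 0.05, 0, 0, 0, 0, 0, 0.08, 0, 0, 0, 0, 0, 0.097, 0, 0, 0, 0, 0, 0.097, 0, 0, 0, 0, 0, 0.097, 0, 0, 0]'

```text
time: 32.85
eef_pos: [595.2, -327.8, 83.3]
orientation: [-2.149, -2.287, 0.004]
force: [0.7, -0.2, -0.3]
opening: 38.4
grip_force: 0.0
```

>>> drive_tool --increments '[0, 0, 0, 0, 0, 0, 0, 0, 0, 0, 0, 0, 0, 0, 0, 0, 0, 0, 0, 0, 0, 0, 0, 0, 0, 0, 0, 0, 0, 0, 0, 0, 0, 0, 0, 0, 0, 0, 0, 0, 0, 0, 0, 0, -0.003, 0, 0, 0, 0.008, 0, -0.004, 0, 0, 0, 0.016, 0, -0.005, 0, 0, 0, 0.026, 0, -0.005, 0, 0, 0, 0.036, 0, -0.006, 0, 0, 0, 0.036, 0, -0.006, 0, 0, 0]' --grip 5

```text
time: 33.93
eef_pos: [594.8, -316.7, 85.6]
orientation: [-2.149, -2.288, 0.004]
force: [0.1, -2.5, 0.0]
opening: 12.6
grip_force: 60.6
```

>>> drive_tool --increments '[0, 0, 0, 0, 0, 0, 0, 0, 0, 0, 0, 0, 0, 0, 0, 0, 0, 0, 0, 0, 0, 0, 0, 0, 0, 0, 0, 0, 0, 0, 0, 0, 0, 0, 0, 0, 0, 0, 0, 0, 0, 0, 0, 0, 0, 0, 0, 0, 0, 0, 0, 0, 0, 0, 0, 0, 0, 0, 0, 0]' --grip 45

```text
time: 34.77
eef_pos: [594.9, -317.3, 85.6]
orientation: [-2.15, -2.288, 0.003]
force: [0.3, 0.3, -0.1]
opening: 38.4
grip_force: 0.0
```

```bash
python3 tilt.py
```

```text
tilt deg 3.85 z at edge 71.6 995 [ 594.88983263 -317.31105108   85.59313666]
lid u,v,z -5.6 185.6 127.9 118
lid u,v,z -5.6 126.4 124.1 141
lid u,v,z -7.1 65.5 120.3 174
```

>>> drive_tool --increments '[0, 0, 0, 0, 0, 0, 0, 0, 0, 0, 0, 0, 0, 0, 0, 0, 0, 0, 0, 0, 0, 0, 0, 0, 0, 0, 0, 0, 0, 0, 0, 0, 0, 0, 0, 0, 0, 0, 0, 0, 0, 0, 0.008, 0, -0.003, 0, 0, 0, 0.016, 0, -0.003, 0, 0, 0, 0.025, 0, -0.004, 0, 0, 0, 0.025, 0, -0.004, 0, 0, 0]' --grip 5

```text
time: 35.73
eef_pos: [594.7, -309.9, 87.1]
orientation: [-2.15, -2.289, 0.004]
force: [-0.6, -4.0, -0.9]
opening: 12.6
grip_force: 60.7
```

>>> drive_tool --increments '[0, 0, 0, 0, 0, 0, 0, 0, 0, 0, 0, 0, 0, 0, 0, 0, 0, 0, 0, 0, 0, 0, 0, 0, 0, 0, 0, 0, 0, 0, 0, 0, 0, 0, 0, 0, 0, 0, 0, 0, 0, 0, 0, 0, 0, 0, 0, 0, 0, 0, 0, 0, 0, 0, 0, 0, 0, 0, 0, 0]' --grip 45

```text
time: 36.57
eef_pos: [594.4, -309.8, 86.8]
orientation: [-2.15, -2.288, 0.003]
force: [-0.4, 0.7, 0.6]
opening: 38.1
grip_force: 0.1
```

```bash
python3 tilt.py
```

```text
tilt deg 0.79 z at edge 71.4 819 [ 594.4192711  -309.82396622   86.77730484]
lid u,v,z -5.3 196.0 116.0 105
lid u,v,z -6.0 136.5 116.0 131
lid u,v,z -5.9 75.9 116.0 160
```

It is level: the lids are all at z = 116.0. I'll retract straight up, let it sit, and locate the clip.

>>> drive_tool --increments '[0, 0, -0.03, 0, 0, 0, 0, 0, -0.08, 0, 0, 0, 0, 0, -0.15, 0, 0, 0, 0, 0, -0.25, 0, 0, 0, 0, 0, -0.36, 0, 0, 0, 0, 0, -0.48, 0, 0, 0, 0.3, 0, -0.5, 0, 0, 0, 0.3, 0, -0.5, 0, 0, 0, 0.4, 0, -0.5, 0, 0, 0, 0.4, 0, -0.5, 0, 0, 0, 0.4, 0, -0.5, 0, 0, 0, 0.4, 0, -0.5, 0, 0, 0, 0.4, 0, -0.5, 0, 0, 0, 0.4, 0, -0.5, 0, 0, 0]'

```text
time: 37.78
eef_pos: [587.4, -191.3, 236.6]
orientation: [-2.151, -2.286, 0.004]
force: [-0.1, -0.7, 0.4]
opening: 38.3
grip_force: 0.0
```

```bash
python3 tilt.py; python3 - <<'E'
from h import *
p,d,K,T=cap('wrist');W=cloud(d,K,T);np.savez('w11.npz',p=p,W=W);save('c11.png',cv2.resize(np.rot90(p[0:235,205:325]),None,fx=3.4,fy=4.9,interpolation=cv2.INTER_CUBIC))
p,d,K,T=cap('top');W=cloud(d,K,T)
hs=cv2.cvtColor(p,cv2.COLOR_RGB2HSV).astype(int)
m=(hs[...,1]>180)&((hs[...,0]<6)|(hs[...,0]>174))&(W[...,2]<70)&(W[...,1]>150)&(W[...,0]<650)
k,l,st,c=cv2.connectedComponentsWithStats(m.astype(np.uint8))
for i in range(1,k):
    if st[i,4]>25: print(c[i],st[i,4],np.nanmean(W[l==i],0).round(1))
go(438,327,180,60); print(arm.read_state()['eef_pos'],arm.read_state()['joint_positions'].round(2))
E
```

```text
tilt deg 0.6 z at edge 71.3 823 [ 587.37270254 -191.25799344  236.43256327]
lid u,v,z -5.4 195.1 116.1 109
lid u,v,z -6.2 138.2 115.9 144
lid u,v,z -5.6 77.2 115.7 158
[177.33093525 225.90647482] 139 [438.3 326.9  21.5]
row [1.7537, -0.3911, 0.1897, -0.001, -0.0006, -0.314] dist 542.0 deg 56.5
[ 587.32347523 -191.01007045  236.37993275] [-0.44  0.4   0.18  1.36 -0.    1.07]
```

View pics/c11.png

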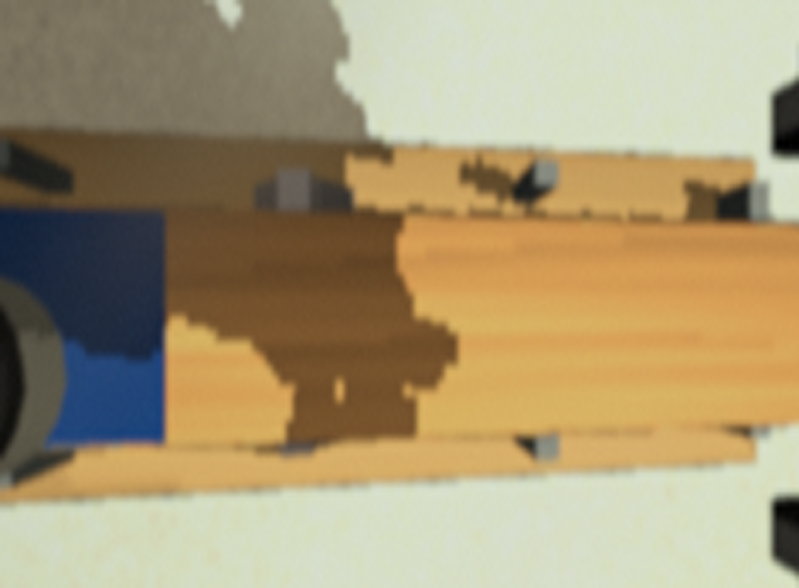

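The board is free of both rear cheeks, the bay boundary is at (165,330), and the knife edge end is at (293,185). I'll compute the clip's target.

```bash
python3 - <<'E'
from h import *
z=np.load('w11.npz');W=z['W'];p=z['p']
rows=[]
for y in range(-290,-20,15):
    k=(abs(W[...,1]-y)<5)&(abs(W[...,0]-585)<45)&(W[...,2]>66)&(W[...,2]<82)
    if k.sum()>40:
        q=W[k]; a=np.percentile(q[:,0],[2,98]); rows.append((y,*a,a.mean(),a[1]-a[0],np.median(q[:,2])))
rows=np.array(rows);print(rows.round(1))
g=rows[abs(rows[:,4]-49)<3]; c=np.polyfit(g[:,0],g[:,3],1); print('midline',c,'yaw',np.degrees(-np.arctan(c[0])))
mid=lambda y:np.polyval(c,y)
off=W[...,0]-mid(W[...,1])
for lab,lo,hi in(('R',26,48),('L',-48,-26)):
    m=(off>lo)&(off<hi)&(W[...,2]>48)&(W[...,2]<80)&(W[...,1]>-290)&(W[...,1]<20)
    k,l,st,cc=cv2.connectedComponentsWithStats(m.astype(np.uint8))
    for i in range(1,k):
        if st[i,4]>6:
            q=W[l==i]; t=q[q[:,2]>np.percentile(q[:,2],60)]; print(lab,cc[i].round(0),st[i,4],'top',np.median(t,0).round(1),'y',np.percentile(t[:,1],[3,97]).round(1),'off',np.percentile(off[l==i],[3,97]).round(1))
k=(abs(W[...,1]+310)<40)&(abs(W[...,0]-592)<25)&(W[...,2]>110);q=W[k];print('tab',np.percentile(q,[3,97],axis=0).round(1))
hs=cv2.cvtColor(p,cv2.COLOR_RGB2HSV)
for cx in(245,258,270):
    h=hs[20:120,cx,0].astype(int); i=20+np.argmax((h[:-1]>90)&(h[1:]<40)); print('bnd',cx,i,W[i,cx].round(1))
E
```

```text
[[-290.   569.1  617.5  593.3   48.3   72.5]
 [-275.   568.4  617.2  592.8   48.7   72.5]
 [-260.   568.   616.1  592.1   48.1   72.4]
 [-245.   567.3  614.9  591.1   47.6   72.4]
 [-230.   565.4  613.7  589.6   48.3   72.4]
 [-215.   564.8  613.6  589.2   48.8   72.4]
 [-200.   564.3  612.3  588.3   47.9   72.3]
 [-185.   563.   611.1  587.    48.2   72.3]
 [-170.   557.9  623.1  590.5   65.2   72.1]
 [-155.   561.4  609.6  585.5   48.2   72.3]
 [-140.   560.1  608.3  584.2   48.2   72.2]
 [-125.   559.7  607.2  583.4   47.5   72.1]
 [-110.   558.5  605.6  582.    47.1   72.2]
 [ -95.   557.4  605.8  581.6   48.4   72.1]
 [ -80.   557.1  604.2  580.7   47.2   72.1]
 [ -65.   555.6  603.1  579.3   47.5   72.1]
 [ -50.   554.9  602.7  578.8   47.8   72.5]
 [ -35.   554.1  601.4  577.7   47.2   72.5]]
midline [-6.26114163e-02  5.75536906e+02] yaw 3.5826931752427833
R [291.   5.] 78 top [611.2 -15.3  69.6] y [-16.  -13.6] off [31.6 37.3]
R [286.  86.] 80 top [611.6 -92.3  60.9] y [-96.7 -87.7] off [26.5 34.4]
R [288. 159.] 60 top [ 621.7 -170.9   70.5] y [-174.1 -167.4] off [32.5 38.1]
R [283. 223.] 62 top [ 624.4 -255.9   50.4] y [-260.4 -251.9] off [27.3 37.8]
L [228.   6.] 49 top [546.2 -19.9  70.3] y [-25.3 -17.5] off [-32.3 -26.8]
L [232.  87.] 23 top [553.7 -95.3  60.6] y [-99.7 -91.2] off [-28.9 -26.8]
L [233. 159.] 43 top [ 557.3 -174.8   70.5] y [-178.8 -172.4] off [-31.2 -26.7]
L [236. 223.] 20 top [ 563.6 -261.2   50.7] y [-263.8 -257.1] off [-29.8 -27. ]
tab [[ 588.4 -320.9  111.1]
 [ 601.8 -301.6  123.5]]
bnd 245 48 [566.6 -59.5  72.8]
bnd 258 47 [579.6 -57.8  72.7]
bnd 270 47 [591.7 -57.   72.8]
```

```bash
python3 -c "
from h import *
go(438,315,190,-15)"
```

```text
row [1.7138, -0.3937, 0.1564, -0.0011, 0.0001, 0.1027] dist 529.6 deg 18.5
```

>>> drive_tool --increments '[0.9, -0.2, 0, 0, 0, 0.05, 0.9, -0.2, 0, 0, 0, 0.05, 0.9, -0.2, 0, 0, 0, 0.05, 0.9, -0.2, 0, 0, 0, 0.05, 0.9, -0.2, 0, 0, 0, 0.05, 0.9, -0.2, 0, 0, 0, 0.05, 0.9, -0.2, 0, 0, 0, 0.05, 0.9, -0.2, 0, 0, 0, 0.05]' --grip 60

```text
time: 38.6
eef_pos: [508.9, 79.7, 237.2]
orientation: [-2.316, -2.117, 0.003]
force: [-0.3, 0.9, 0.1]
opening: 51.4
grip_force: 0.0
```

```bash
python3 -c "
from h import *
go(438,315,190,-15)"
```

```text
row [0.7599, -0.3052, 0.1594, -0.0013, -0.0002, 0.0547] dist 250.3 deg 9.8
```

>>> drive_tool --increments '[0.76, -0.305, 0.1, 0, 0, 0.055, 0.76, -0.305, 0.1, 0, 0, 0.055, 0.76, -0.305, 0.16, 0, 0, 0.055, 0.76, -0.305, 0.16, 0, 0, 0.055, 0.76, -0.305, 0.16, 0, 0, 0.055, 0.76, -0.305, 0.16, 0, 0, 0.055, 0.76, -0.305, 0.16, 0, 0, 0.055, 0.76, -0.305, 0.16, 0, 0, 0.055, 0.76, -0.305, 0.16, 0, 0, 0.055, 0.76, -0.305, 0.16, 0, 0, 0.055]'

```text
time: 39.43
eef_pos: [442.0, 310.2, 189.4]
orientation: [-2.499, -1.902, 0.004]
force: [0.0, 0.7, -0.6]
opening: 50.9
grip_force: 0.0
```

```bash
cat > clip.py <<'E'
from h import *
p,d,K,T=cap('wrist');W=cloud(d,K,T);save('w12.png',p)
hs=cv2.cvtColor(p,cv2.COLOR_RGB2HSV).astype(int)
m=(hs[...,1]>160)&((hs[...,0]<6)|(hs[...,0]>174))&(W[...,2]>4)
k,l,st,c=cv2.connectedComponentsWithStats(m.astype(np.uint8)); 
for i in range(1,k):
    if st[i,4]<60: continue
    q=W[l==i]; t=q[q[:,2]>40]; b=q[(q[:,2]>9)&(q[:,2]<20)]
    print(c[i].round(0),st[i,4])
    for n,s in(('tab',t),('bridge',b)):
        if len(s)>10: r=cv2.minAreaRect(s[:,:2].astype(np.float32)); print(n,len(s),np.round(r[0],1),np.round(r[1],1),round(r[2],1),np.median(s[:,2]).round(1))
print(arm.read_state()['eef_pos'])
E
python3 clip.py
```

```text
[253. 161.] 1146
tab 235 [440.  326.7] [19.  13.8] 74.7 46.8
bridge 808 [440.8 326.7] [38.1 67.1] 77.0 15.0
[442.09378132 309.999546   189.50566991]
```

```bash
python3 -c "
from h import *
go(440.3,326.7,20.5,-14)"
```

```text
row [0.0526, -0.0193, 0.5633, -0.0007, 0.0003, -0.0081] dist 169.8 deg 1.5
```

>>> drive_tool --increments '[0.053, -0.019, 0.12, 0, 0, -0.008, 0.053, -0.019, 0.25, 0, 0, -0.008, 0.053, -0.019, 0.37, 0, 0, -0.008, 0.053, -0.019, 0.47, 0, 0, -0.008, 0.053, -0.019, 0.54, 0, 0, -0.008, 0.053, -0.019, 0.563, 0, 0, -0.008, 0.053, -0.019, 0.563, 0, 0, -0.008, 0.053, -0.019, 0.563, 0, 0, -0.008]'

```text
time: 40.15
eef_pos: [440.4, 327.6, 21.2]
orientation: [-2.474, -1.934, 0.003]
force: [-0.0, 0.3, -0.2]
opening: 51.4
grip_force: 0.0
```

>>> drive_tool --increments '[0, 0, 0, 0, 0, 0, 0, 0, 0, 0, 0, 0, 0, 0, 0, 0, 0, 0, 0, 0, 0, 0, 0, 0, 0, 0, 0, 0, 0, 0, 0, 0, 0, 0, 0, 0, 0, 0, 0, 0, 0, 0, 0, 0, 0, 0, 0, 0, 0, 0, 0, 0, 0, 0]' --grip 5

```text
time: 40.9
eef_pos: [440.6, 328.8, 22.0]
orientation: [-2.473, -1.936, -0.001]
force: [-0.0, -1.3, 6.1]
opening: 12.7
grip_force: 59.3
```

```bash
python3 -c "
from h import *
arm.capture('top');s=arm.read_state();print({k:np.round(s[k],2) for k in('eef_pos','force','opening','grip_force')})
go(581,60,180,3.6)"; python3 clip.py
```

```text
{'eef_pos': array([440.57, 328.89,  21.99]), 'force': array([ 0.75, -0.86,  6.82]), 'opening': np.float64(12.33), 'grip_force': np.float64(59.35)}
row [-0.7573, 0.6693, -0.5277, 0.0, -0.0004, -0.0971] dist 342.0 deg 17.5
[258. 241.] 4064
tab 1237 [441.2 328.9] [24.8 40.4] 75.5 46.9
bridge 2029 [440.8 326.7] [38.8 68.9] 76.8 14.8
[440.54061801 328.86633125  21.94972996]
```

>>> drive_tool --increments '[0, 0, -0.1, 0, 0, 0, 0, 0, -0.24, 0, 0, 0, 0, 0, -0.38, 0, 0, 0, 0, 0, -0.53, 0, 0, 0, -0.1, 0.1, -0.56, 0, 0, -0.02, -0.757, 0.669, -0.56, 0, 0, -0.097, -0.757, 0.669, -0.56, 0, 0, -0.097, -0.757, 0.669, -0.56, 0, 0, -0.097, -0.757, 0.669, -0.56, 0, 0, -0.097, -0.757, 0.669, -0.56, 0, 0, -0.097, -0.757, 0.669, -0.56, 0, 0, -0.097, -0.757, 0.669, -0.56, 0, 0, -0.097, -0.757, 0.669, -0.56, 0, 0, -0.097, -0.757, 0.669, -0.56, 0, 0, -0.097]'

```text
time: 42.17
eef_pos: [580.3, 58.4, 187.8]
orientation: [-2.152, -2.285, 0.003]
force: [0.3, 1.3, -0.5]
opening: 12.9
grip_force: 58.5
```

```bash
python3 -c "
from h import *
s=arm.read_state();print({k:np.round(s[k],2) for k in('eef_pos','force','opening','grip_force')})
go(581.3,-91.75,180,3.6)"; python3 tilt.py
```

```text
{'eef_pos': array([580.3 ,  58.38, 187.85]), 'force': array([ 0.31,  1.32, -0.46]), 'opening': np.float64(12.93), 'grip_force': np.float64(58.49)}
row [-0.4998, -0.0265, 0.0261, -0.001, -0.0001, -0.001] dist 150.3 deg 0.3
tilt deg 0.42 z at edge 71.4 815 [579.77561076  59.50679816 187.88711072]
lid u,v,z -5.5 136.9 115.2 131
lid u,v,z -5.0 76.5 115.6 134
```

>>> drive_tool --increments '[-0.12, 0, 0.026, 0, 0, 0, -0.25, -0.01, 0.026, 0, 0, 0, -0.38, -0.02, 0.026, 0, 0, 0, -0.5, -0.026, 0.026, 0, 0, 0, -0.5, -0.026, 0.026, 0, 0, 0, -0.5, -0.026, 0.026, 0, 0, 0, -0.5, -0.026, 0.026, 0, 0, 0]'

```text
time: 42.8
eef_pos: [581.2, -89.0, 180.2]
orientation: [-2.148, -2.289, 0.003]
force: [-0.3, 0.8, 0.9]
opening: 12.7
grip_force: 58.5
```

```bash
python3 - <<'E'
from h import *
p,d,K,T=cap('wrist');W=cloud(d,K,T);save('w13.png',p)
s=arm.read_state();print({k:np.round(s[k],2) for k in('eef_pos','force','opening','grip_force')})
hs=cv2.cvtColor(p,cv2.COLOR_RGB2HSV).astype(int)
m=(hs[...,1]>160)&((hs[...,0]<6)|(hs[...,0]>174))&(W[...,2]>140)
q=W[m]; r=cv2.minAreaRect(q[:,:2].astype(np.float32)); print('clip',np.round(r[0],1),np.round(r[1],1),r[2],np.percentile(q,[2,98],axis=0).round(1))
go(581.3,-91.75,98,3.6);go(581.3,-91.75,86,3.6)
E
```

```text
{'eef_pos': array([581.33, -88.65, 180.24]), 'force': array([-0.1 ,  0.79, -0.26]), 'opening': np.float64(12.91), 'grip_force': np.float64(58.5)}
clip [582.1 -91.4] [69.4 39.5] 4.140183448791504 [[ 548.3 -106.8  166.3]
 [ 615.5  -73.1  209.2]]
row [-0.0105, 0.0001, 0.2741, -0.001, -0.0002, 0.0006] dist 82.3 deg 0.2
row [-0.0105, 0.0003, 0.3141, -0.001, -0.0002, 0.0006] dist 94.3 deg 0.2
```

View pics/w13.png

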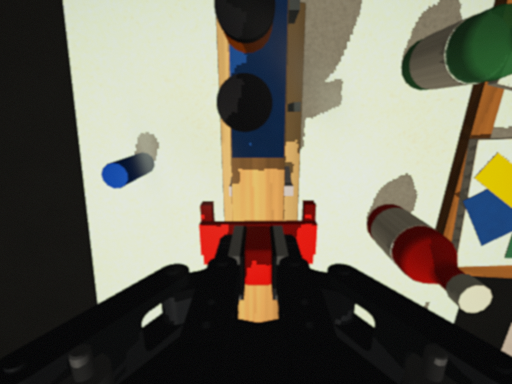

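The clip at (258,240) is square to the board and centred on it. I'll lower it slowly.

>>> drive_tool --increments '[-0.01, -0.001, 0.06, -0.001, 0, 0, -0.01, -0.001, 0.13, -0.001, 0, 0, -0.01, -0.001, 0.19, -0.001, 0, 0, -0.01, -0.001, 0.235, -0.001, 0, 0, -0.01, -0.001, 0.255, -0.001, 0, 0, -0.01, -0.001, 0.268, -0.001, 0, 0, -0.01, -0.001, 0.275, -0.001, 0, 0, -0.01, -0.001, 0.275, -0.001, 0, 0, -0.01, -0.001, 0.275, -0.001, 0, 0]'

```text
time: 43.6
eef_pos: [581.9, -93.4, 98.5]
orientation: [2.15, 2.289, 0.001]
force: [0.0, -0.5, -0.4]
opening: 12.7
grip_force: 58.5
```

```bash
python3 -c "
from h import *
s=arm.read_state();print({k:np.round(s[k],2) for k in('eef_pos','force','opening','grip_force')})
go(581.2,-91.75,85.5,3.6)"; python3 tilt.py
```

```text
{'eef_pos': array([581.88, -93.42,  98.47]), 'force': array([ 0.01, -0.47, -0.44]), 'opening': np.float64(12.71), 'grip_force': np.float64(58.51)}
row [0.0057, -0.002, 0.0432, 0.0004, 0.0002, 0.0] dist 13.1 deg 0.1
tilt deg -0.13 z at edge 71.4 652 [581.9214788  -93.62069323  98.55456911]
lid u,v,z -4.9 196.6 112.8 117
lid u,v,z -5.7 137.8 113.8 147
lid u,v,z -5.0 82.4 114.9 101
```

```bash
python3 tilt.py; python3 tilt.py; python3 tilt.py s14.png
```

```text
tilt deg -0.37 z at edge 71.4 685 [581.87040588 -93.74621041  98.50098169]
lid u,v,z -5.0 196.3 113.1 119
lid u,v,z -5.7 138.3 113.7 147
lid u,v,z -4.7 82.5 115.1 103
tilt deg -0.22 z at edge 71.5 665 [581.79075388 -93.83524808  98.40736248]
lid u,v,z -4.8 195.6 113.1 119
lid u,v,z -6.0 138.1 113.9 146
lid u,v,z -5.0 82.4 114.9 103
tilt deg -0.05 z at edge 71.5 662 [581.6850394  -93.85865112  98.26360851]
lid u,v,z -5.0 196.4 113.3 119
lid u,v,z -6.1 137.7 114.0 143
lid u,v,z -5.0 82.5 115.1 104
```

View pics/s14.png

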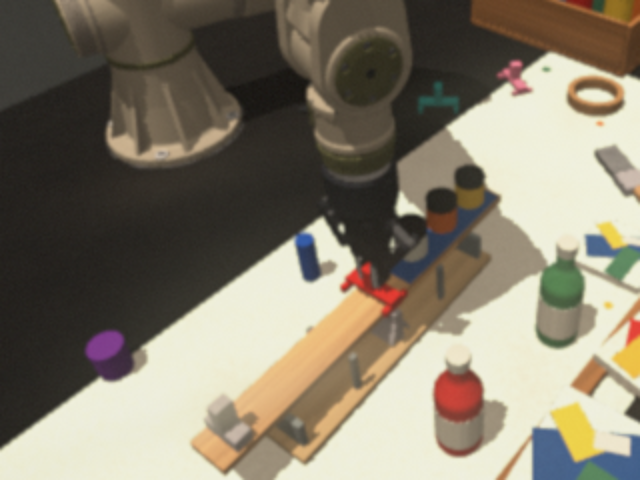

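```bash
cat > bt.py <<'E'
from h import *
p,d,K,T=cap('wrist');W=cloud(d,K,T)
a=np.radians(3.6);E=np.array([581.4,-93.8]);D=W[...,:2]-E
u=D@[np.cos(a),np.sin(a)];v=D@[-np.sin(a),np.cos(a)]
m=(abs(u)<21)&(abs(v)<240)&(abs(W[...,2]-72)<16)
x,y,z=u[m],v[m],W[...,2][m]
for i in range(8):
    A=np.c_[x,y,np.ones_like(x)];c=np.linalg.lstsq(A,z,rcond=None)[0];r=abs(z-A@c);k=r<max(1,2*np.median(r));x,y,z=x[k],y[k],z[k]
print('slope deg',np.degrees(c[:2]).round(2),'z0',c[2].round(1),len(x),'v',y.min().round(),y.max().round(),'t',arm.read_state()['time'],arm.read_state()['force'].round(1))
E
python3 bt.py
python3 - <<'E'
from h import *
z=np.load('w11.npz');W=z['W']
for lo,hi in((-180,-100),(-60,20)):
    m=(abs(W[...,0]-(575.5-.0626*W[...,1]))<20)&(W[...,1]>lo)&(W[...,1]<hi)&(abs(W[...,2]-72)<6);print('before',np.degrees(np.polyfit(W[m][:,1],W[m][:,2],1)[0]))
E
```

```text
slope deg [-0.4  -0.37] z0 72.2 9101 v -79.0 128.0 t 43.85 [-0.1 -0.2  0. ]
before -0.1534573985489786
before 0.3918728648435362
```

Wrist depth gives a slope of only about -0.4°, so the board is still level. I'll lower the clip onto it.

>>> drive_tool --increments '[0.007, -0.002, 0.006, 0, 0, 0, 0.007, -0.002, 0.013, 0, 0, 0, 0.007, -0.002, 0.02, 0, 0, 0, 0.007, -0.002, 0.027, 0, 0, 0, 0.007, -0.002, 0.033, 0, 0, 0, 0.007, -0.002, 0.038, 0, 0, 0, 0.007, -0.002, 0.041, 0, 0, 0, 0.007, -0.002, 0.041, 0, 0, 0]'

```text
time: 44.52
eef_pos: [580.4, -91.6, 85.2]
orientation: [-2.151, -2.29, 0.0]
force: [0.2, 1.2, -0.1]
opening: 13.1
grip_force: 58.7
```

```bash
python3 bt.py; python3 -c "
from h import *
s=arm.read_state();print({k:np.round(s[k],2) for k in('eef_pos','force','ft_torque','opening','grip_force')})"
```

```text
slope deg [-0.08  0.28] z0 72.3 9632 v -65.0 125.0 t 44.5667 [-0.  -0.1 -0.9]
{'eef_pos': array([580.53, -91.63,  85.24]), 'force': array([-0.02, -0.13, -0.86]), 'ft_torque': array([-0.05,  0.02,  0.02]), 'opening': np.float64(12.76), 'grip_force': np.float64(58.67)}
```

>>> drive_tool --increments '[0, 0, 0.002, 0, 0, 0, 0, 0, 0.002, 0, 0, 0, 0, 0, 0.002, 0, 0, 0]'

```text
time: 44.82
eef_pos: [580.6, -91.5, 85.0]
orientation: [2.151, 2.289, 0.001]
force: [-0.3, 0.6, 1.9]
opening: 12.8
grip_force: 59.0
```

>>> drive_tool --increments '[0, 0, 0, 0, 0, 0, 0, 0, 0, 0, 0, 0, 0, 0, 0, 0, 0, 0, 0, 0, 0, 0, 0, 0, 0, 0, 0, 0, 0, 0, 0, 0, -0.01, 0, 0, 0, 0, 0, -0.03, 0, 0, 0, 0, 0, -0.07, 0, 0, 0, 0, 0, -0.13, 0, 0, 0, 0, 0, -0.22, 0, 0, 0, 0, 0, -0.33, 0, 0, 0, 0, 0, -0.43, 0, 0, 0, 0, 0, -0.45, 0, 0, 0, 0, 0, -0.45, 0, 0, 0]' --grip 32

```text
time: 45.98
eef_pos: [582.3, -92.1, 223.4]
orientation: [2.147, 2.285, 0.005]
force: [-0.5, 0.0, -0.7]
opening: 27.4
grip_force: 0.0
```

```bash
cat > fin.py <<'E'
from h import *
p,d,K,T=cap('wrist');W=cloud(d,K,T);save('w15.png',p)
hs=cv2.cvtColor(p,cv2.COLOR_RGB2HSV).astype(int)
m=(hs[...,1]>150)&((hs[...,0]<6)|(hs[...,0]>174))&(W[...,2]>62)&(W[...,2]<125)&(abs(W[...,0]-581)<60)&(abs(W[...,1]+94)<50)
q=W[m]
for n,s in(('tab',q[q[:,2]>104]),('bridge',q[(q[:,2]<90)])):
    r=cv2.minAreaRect(s[:,:2].astype(np.float32));print(n,len(s),np.round(r[0],1),np.round(r[1],1),round(r[2],1),np.median(s[:,2]).round(1))
b=q[(q[:,2]<90)];A=np.c_[b[:,:2]-b[:,:2].mean(0),np.ones(len(b))];print('bridge tilt',np.linalg.lstsq(A,b[:,2],rcond=None)[0])
E
python3 fin.py; python3 bt.py; python3 tilt.py
```

```text
tab 273 [581.1 -92.6] [13.7 18.3] 3.0 109.9
bridge 1099 [581.6 -94. ] [68.4 38.5] 4.2 77.9
bridge tilt [ 6.66753056e-04 -5.01268351e-02  7.70942599e+01]
slope deg [-0.14 -1.14] z0 72.4 6746 v -181.0 173.0 t 46.0833 [ 0.7 -0.7  0.1]
tilt deg -0.34 z at edge 71.6 640 [579.8018502  -91.39597593 218.43096273]
lid u,v,z -4.9 196.0 112.6 118
lid u,v,z -5.8 138.2 113.4 141
lid u,v,z -5.4 76.4 114.7 151
```

View pics/w15.png

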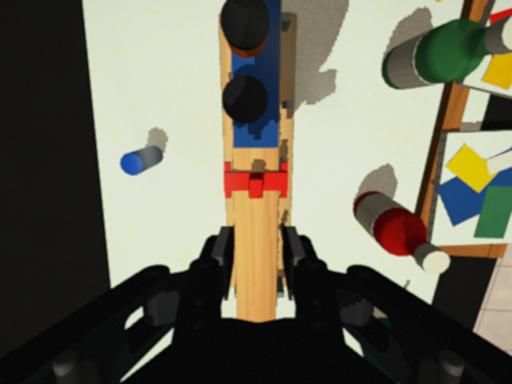

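The clip sits astride at (256,182), seated and centred. The board reads about -1.1°, so I'll check whether that is steady.

>>> drive_tool --increments '[0, 0, 0, 0, 0, 0, 0, 0, 0, 0, 0, 0, 0, 0, 0, 0, 0, 0, 0, 0, 0, 0, 0, 0, 0, 0, 0, 0, 0, 0, 0, 0, 0, 0, 0, 0, 0, 0, 0, 0, 0, 0, 0, 0, 0, 0, 0, 0, 0, 0, 0, 0, 0, 0, 0, 0, 0, 0, 0, 0, 0, 0, 0, 0, 0, 0, 0, 0, 0, 0, 0, 0, 0, 0, 0, 0, 0, 0, 0, 0, 0, 0, 0, 0, 0, 0, 0, 0, 0, 0, 0, 0, 0, 0, 0, 0, 0, 0, 0, 0, 0, 0, 0, 0, 0, 0, 0, 0, 0, 0, 0, 0, 0, 0, 0, 0, 0, 0, 0, 0]'

```text
time: 47.8
eef_pos: [580.5, -91.6, 219.7]
orientation: [2.151, 2.29, 0.0]
force: [0.2, -0.2, -0.0]
opening: 27.7
grip_force: 0.0
```

```bash
python3 bt.py; python3 bt.py; python3 tilt.py
```

```text
slope deg [-0.14  0.11] z0 72.4 6772 v -184.0 172.0 t 47.85 [-0.  -0.7 -0.8]
slope deg [-0.06 -0.21] z0 72.4 6731 v -183.0 172.0 t 47.9 [-0.4  0.1  0.1]
tilt deg -0.12 z at edge 71.4 690 [580.52459758 -91.60246398 219.67780039]
lid u,v,z -5.1 196.7 113.6 120
lid u,v,z -5.8 138.6 114.2 137
lid u,v,z -5.8 77.1 115.1 150
```

>>> drive_tool --increments '[0, 0, 0, 0, 0, 0, 0, 0, 0, 0, 0, 0, 0, 0, 0, 0, 0, 0, 0, 0, 0, 0, 0, 0, 0, 0, 0, 0, 0, 0, 0, 0, 0, 0, 0, 0, 0, 0, 0, 0, 0, 0, 0, 0, 0, 0, 0, 0, 0, 0, 0, 0, 0, 0, 0, 0, 0, 0, 0, 0, 0, 0, 0, 0, 0, 0, 0, 0, 0, 0, 0, 0, 0, 0, 0, 0, 0, 0, 0, 0, 0, 0, 0, 0, 0, 0, 0, 0, 0, 0, 0, 0, 0, 0, 0, 0, 0, 0, 0, 0, 0, 0, 0, 0, 0, 0, 0, 0, 0, 0, 0, 0, 0, 0, 0, 0, 0, 0, 0, 0]'

```text
time: 49.62
eef_pos: [580.5, -91.6, 219.7]
orientation: [2.151, 2.29, 0.0]
force: [0.2, -0.2, 1.0]
opening: 27.2
grip_force: 0.0
```

>>> drive_tool --increments '[0, 0, 0, 0, 0, 0, 0, 0, 0, 0, 0, 0, 0, 0, 0, 0, 0, 0, 0, 0, 0, 0, 0, 0, 0, 0, 0, 0, 0, 0, 0, 0, 0, 0, 0, 0, 0, 0, 0, 0, 0, 0, 0, 0, 0, 0, 0, 0, 0, 0, 0, 0, 0, 0, 0, 0, 0, 0, 0, 0, 0, 0, 0, 0, 0, 0, 0, 0, 0, 0, 0, 0, 0, 0, 0, 0, 0, 0, 0, 0, 0, 0, 0, 0, 0, 0, 0, 0, 0, 0, 0, 0, 0, 0, 0, 0, 0, 0, 0, 0, 0, 0, 0, 0, 0, 0, 0, 0, 0, 0, 0, 0, 0, 0, 0, 0, 0, 0, 0, 0]'

```text
time: 51.28
eef_pos: [580.5, -91.6, 219.7]
orientation: [-2.151, -2.29, -0.0]
force: [0.7, 0.4, 0.0]
opening: 27.9
grip_force: 0.0
```

```bash
for i in 1 2 3 4; do python3 bt.py; done; for i in 1 2 3; do python3 tilt.py; done; python3 fin.py
```

```text
slope deg [-0.07 -0.96] z0 72.4 6740 v -181.0 173.0 t 51.3333 [-1.1  0.3 -0.1]
slope deg [-0.22 -1.07] z0 72.4 6750 v -180.0 173.0 t 51.3833 [-0.7  0.4 -0.8]
slope deg [-0.05 -1.16] z0 72.4 6729 v -180.0 173.0 t 51.4333 [ 0.1 -0.4  0.7]
slope deg [-0.16 -1.2 ] z0 72.4 6730 v -180.0 173.0 t 51.4833 [-0.6  0.6  0.4]
tilt deg -0.55 z at edge 71.7 622 [580.51142981 -91.61172098 219.6560197 ]
lid u,v,z -5.2 196.1 110.9 122
lid u,v,z -5.6 138.1 112.7 140
lid u,v,z -6.1 76.7 114.1 148
tilt deg -0.5 z at edge 71.7 623 [580.48416888 -91.60589914 219.6781697 ]
lid u,v,z -4.8 197.0 111.5 119
lid u,v,z -5.5 138.3 112.7 139
lid u,v,z -5.8 77.1 114.3 152
tilt deg -0.42 z at edge 71.7 626 [580.46801688 -91.59735405 219.65590117]
lid u,v,z -5.0 196.4 111.9 120
lid u,v,z -5.4 138.9 112.9 137
lid u,v,z -5.6 77.4 114.6 150
tab 268 [581.  -92.8] [12.5 18.6] 4.0 109.8
bridge 1126 [581.5 -93.6] [68.3 38.2] 3.7 77.9
bridge tilt [-2.72007105e-03 -7.00873196e-02  7.70656760e+01]
```

The arm is still but the readings vary, so the board may be slowly rocking. I'll sample it over time.

```bash
cat > series.py <<'E'
from h import *
import sys
out=[]
a=np.radians(3.6);E=np.array([581.4,-93.8])
for i in range(int(sys.argv[1])):
    p,d,K,T=cap('wrist');W=cloud(d,K,T);D=W[...,:2]-E
    u=D@[np.cos(a),np.sin(a)];v=D@[-np.sin(a),np.cos(a)]
    m=(abs(u)<21)&(((v>-170)&(v<-25))|((v>22)&(v<52)))&(abs(W[...,2]-72)<8)
    out.append((round(arm.read_state()['time'],2),round(float(np.degrees(np.polyfit(v[m],W[...,2][m],1)[0])),2)))
print(out)
E
python3 series.py 45
```

```text
[(51.73, -0.87), (51.78, -0.69), (51.83, -0.46), (51.88, -0.21), (51.93, 0.03), (51.98, 0.21), (52.03, 0.21), (52.08, 0.03), (52.13, -0.22), (52.18, -0.44), (52.23, -0.65), (52.28, -0.84), (52.33, -0.97), (52.38, -1.08), (52.43, -1.17), (52.48, -1.2), (52.53, -1.2), (52.58, -1.2), (52.63, -1.15), (52.68, -1.04), (52.73, -0.93), (52.78, -0.76), (52.83, -0.58), (52.88, -0.35), (52.93, -0.13), (52.98, 0.1), (53.03, 0.21), (53.08, 0.16), (53.13, -0.05), (53.18, -0.29), (53.23, -0.5), (53.28, -0.69), (53.33, -0.85), (53.38, -0.98), (53.43, -1.04), (53.48, -1.12), (53.53, -1.14), (53.58, -1.12), (53.63, -1.08), (53.68, -1.01), (53.73, -0.91), (53.78, -0.76), (53.83, -0.58), (53.88, -0.38), (53.93, -0.14)]
```

It is rocking between +0.2° and -1.2° and slowly decaying, within limits. There is plenty of time, so I'll let it settle.

>>> drive_tool --increments '[0, 0, 0, 0, 0, 0, 0, 0, 0, 0, 0, 0, 0, 0, 0, 0, 0, 0, 0, 0, 0, 0, 0, 0, 0, 0, 0, 0, 0, 0, 0, 0, 0, 0, 0, 0, 0, 0, 0, 0, 0, 0, 0, 0, 0, 0, 0, 0, 0, 0, 0, 0, 0, 0, 0, 0, 0, 0, 0, 0, 0, 0, 0, 0, 0, 0, 0, 0, 0, 0, 0, 0, 0, 0, 0, 0, 0, 0, 0, 0, 0, 0, 0, 0, 0, 0, 0, 0, 0, 0, 0, 0, 0, 0, 0, 0, 0, 0, 0, 0, 0, 0, 0, 0, 0, 0, 0, 0, 0, 0, 0, 0, 0, 0, 0, 0, 0, 0, 0, 0]'

```text
time: 55.6
eef_pos: [580.5, -91.6, 219.7]
orientation: [2.151, 2.29, 0.0]
force: [-0.9, -0.2, 0.1]
opening: 26.9
grip_force: 0.0
```

>>> drive_tool --increments '[0, 0, 0, 0, 0, 0, 0, 0, 0, 0, 0, 0, 0, 0, 0, 0, 0, 0, 0, 0, 0, 0, 0, 0, 0, 0, 0, 0, 0, 0, 0, 0, 0, 0, 0, 0, 0, 0, 0, 0, 0, 0, 0, 0, 0, 0, 0, 0, 0, 0, 0, 0, 0, 0, 0, 0, 0, 0, 0, 0, 0, 0, 0, 0, 0, 0, 0, 0, 0, 0, 0, 0, 0, 0, 0, 0, 0, 0, 0, 0, 0, 0, 0, 0, 0, 0, 0, 0, 0, 0, 0, 0, 0, 0, 0, 0, 0, 0, 0, 0, 0, 0, 0, 0, 0, 0, 0, 0, 0, 0, 0, 0, 0, 0, 0, 0, 0, 0, 0, 0]'

```text
time: 57.27
eef_pos: [580.5, -91.6, 219.7]
orientation: [2.151, 2.29, -0.0]
force: [0.4, 0.3, -0.2]
opening: 27.2
grip_force: 0.0
```

>>> drive_tool --increments '[0, 0, 0, 0, 0, 0, 0, 0, 0, 0, 0, 0, 0, 0, 0, 0, 0, 0, 0, 0, 0, 0, 0, 0, 0, 0, 0, 0, 0, 0, 0, 0, 0, 0, 0, 0, 0, 0, 0, 0, 0, 0, 0, 0, 0, 0, 0, 0, 0, 0, 0, 0, 0, 0, 0, 0, 0, 0, 0, 0, 0, 0, 0, 0, 0, 0, 0, 0, 0, 0, 0, 0, 0, 0, 0, 0, 0, 0, 0, 0, 0, 0, 0, 0, 0, 0, 0, 0, 0, 0, 0, 0, 0, 0, 0, 0, 0, 0, 0, 0, 0, 0, 0, 0, 0, 0, 0, 0, 0, 0, 0, 0, 0, 0, 0, 0, 0, 0, 0, 0]'

```text
time: 58.93
eef_pos: [580.5, -91.6, 219.7]
orientation: [2.151, 2.29, 0.0]
force: [0.1, 1.2, -0.4]
opening: 27.4
grip_force: 0.0
```

>>> drive_tool --increments '[0, 0, 0, 0, 0, 0, 0, 0, 0, 0, 0, 0, 0, 0, 0, 0, 0, 0, 0, 0, 0, 0, 0, 0, 0, 0, 0, 0, 0, 0, 0, 0, 0, 0, 0, 0, 0, 0, 0, 0, 0, 0, 0, 0, 0, 0, 0, 0, 0, 0, 0, 0, 0, 0, 0, 0, 0, 0, 0, 0, 0, 0, 0, 0, 0, 0, 0, 0, 0, 0, 0, 0, 0, 0, 0, 0, 0, 0, 0, 0, 0, 0, 0, 0, 0, 0, 0, 0, 0, 0, 0, 0, 0, 0, 0, 0, 0, 0, 0, 0, 0, 0, 0, 0, 0, 0, 0, 0, 0, 0, 0, 0, 0, 0, 0, 0, 0, 0, 0, 0]'

```text
time: 60.6
eef_pos: [580.5, -91.6, 219.7]
orientation: [2.151, 2.29, 0.0]
force: [-0.2, 0.2, -0.0]
opening: 27.3
grip_force: 0.0
```

```bash
python3 series.py 22; python3 tilt.py; python3 fin.py
```

```text
[(60.65, -0.08), (60.7, -0.25), (60.75, -0.39), (60.8, -0.54), (60.85, -0.62), (60.9, -0.68), (60.95, -0.73), (61.0, -0.73), (61.05, -0.71), (61.1, -0.64), (61.15, -0.53), (61.2, -0.42), (61.25, -0.29), (61.3, -0.11), (61.35, 0.03), (61.4, 0.12), (61.45, 0.11), (61.5, -0.02), (61.55, -0.18), (61.6, -0.33), (61.65, -0.46), (61.7, -0.56)]
tilt deg -0.0 z at edge 71.5 676 [580.51309936 -91.59173012 219.66805886]
lid u,v,z -4.9 196.3 113.3 120
lid u,v,z -5.1 137.9 114.3 139
lid u,v,z -5.8 77.5 114.9 151
tab 266 [581.1 -93.1] [12.5 18.5] 3.7 109.7
bridge 1126 [581.6 -93.5] [68.3 38.3] 3.4 77.9
bridge tilt [-2.65746150e-03 -7.19821641e-02  7.70517710e+01]
```

The rocking has decayed to within 0.8° and is still shrinking. The jars and clip are in place and nothing is touching, so I'll hand it in.

```bash
python3 -c "
from rig import arm
print(arm.close_job())"
```

```text
the job is handed in; nothing more can be done
None
```

I handed the job in with the three jars present (yellow, orange, white; green absent) standing on the bay and the red clip astride the board over the knife edge. The board balances about 13 mm along its y, and at hand-in it was still rocking slightly, within 0.8° and decaying. The judge's result was not shown.

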